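# Fetch the black tea cup from the display case for the live sale

## Task

A buyer wants to see the black tea cup: move the two vases off the lid of the display case onto the felt mat, open the lid until it stands by itself, and set the black cup upright in the middle of the round presentation stand. Then lower the lid gently until it is shut and put each vase back upright on the lid in its own place, where it stood before. Set all three pieces down without dropping or tipping them, and leave the other two cups where they are.

Things in the scene. Friction and masses are not known exactly. Their poses are not given: they have to be found in the camera images.
- case: Dark wooden display case with a hinged clear lid, fixed: 175 mm deep (its x), 320 mm wide (its y), walls 75 mm high and 10 mm thick, inner floor (tan lining) 10 mm above the table. Origin: centre of its underside. x points from its front (handle side, nearer the robot) to its back (hinge side). The lid's hinge axis runs along y at x = +87.5 mm, z = 75 mm.
- lid (a joint): Lid of the case, in rad: 0 shut, grows as its front edge is raised, stop at 1.8 (leaning about 13 degrees back past upright). A flat panel, 175 x 320 mm and 12 mm thick, dark wooden frame round a clear pane, top flush and 87 mm above the table when shut; 0.45 kg. It falls shut if let go below about 1.4 and stays by itself from about 1.5 up.
- lid_handle (a point): Middle of the brass bow handle on the lid's front edge: round bar, 10 mm thick, 90 mm long along the case's y, on two end legs, 40 mm out from the lid's edge (35 mm free gap). Lid shut: 81 mm above the table, at x = -127.5 mm in the case's frame. In the lid: 215 mm from the hinge axis, 6 mm above the plane of the lid's underside. With the lid open it is the lid's topmost part.
- vase_green_mid (a point): Green glazed bud vase standing on the lid: 90 mm tall, foot 40 mm wide, straight belly 56 mm in diameter from 28 to 56 mm above the foot, narrow neck, flared lip 42 mm wide. Point: on its axis, half-way up (45 mm above its foot). About 0.16 kg.
- vase_purple_mid (a point): Purple glazed bud vase standing on the lid: 90 mm tall, foot 42 mm wide, straight belly 54 mm in diameter from 26 to 58 mm above the foot, straight neck 36 mm wide. Point: on its axis, half-way up (45 mm above its foot). About 0.16 kg.
- cup_black_mid (a point): Black tea cup without handle, standing in the case under the clear lid: 50 mm tall, 58 mm in diameter from half-way up to its rim, foot 34 mm wide, wall 3.5 mm. Point: on its axis, half-way up (25 mm above its foot). About 0.11 kg.
- cup_white_mid (a point): Cream white tea cup of the same shape and size, in the case beside the black one; it stays there. Point: on its axis, half-way up.
- cup_celadon_mid (a point): Pale green (celadon) tea cup of the same shape and size, in the case; it stays there. Point: on its axis, half-way up.
- mat: Blue felt mat lying flat on the table to one side, fixed: 220 mm (its x) by 130 mm (its y), 4 mm thick. The side area for the vases. Origin: centre of its underside.
- stand: Round presentation stand on the table at the other side, fixed: pale wooden disc of 150 mm diameter on a dark foot, its flat top 28 mm above the table. Origin: centre of its underside.
Mind the look-alikes: they are no part of the job. What is shaped like the part that bears vase_purple_mid but red or yellow is not meant.

How it is judged (in metres and radians):
On the way, in this order (a step that is already met when the one before it is completed fails the run):
1. both vases stand released on the felt mat, the lid still shut (x of vase_green_mid in the frame of mat between -0.11 and 0.11 m and y of vase_green_mid in the frame of mat between -0.065 and 0.065 m and z of each of vase_green_mid, vase_purple_mid in the frame of mat below 0.056 m and angle between each of vase_green_mid, vase_purple_mid's own z axis and vertical below 0.15 rad and contact force between each of vase_green, vase_purple and the fingers below 0.05 N and linear speed of each of vase_green, vase_purple below 0.05 m/s and angular speed of each of vase_green, vase_purple below 0.5 rad/s and x of vase_purple_mid in the frame of mat between -0.11 and 0.11 m and y of vase_purple_mid in the frame of mat between -0.065 and 0.065 m and value of joint lid below 0.05 rad), for 0.2 s.
2. the lid stands open, the vases still on the mat (value of joint lid above 1.35 rad and contact force between each of lid, vase_green, vase_purple and the fingers below 0.05 N and velocity of joint lid between -0.1 and 0.1 rad/s and x of vase_green_mid in the frame of mat between -0.11 and 0.11 m and y of vase_green_mid in the frame of mat between -0.065 and 0.065 m and z of each of vase_green_mid, vase_purple_mid in the frame of mat below 0.056 m and angle between each of vase_green_mid, vase_purple_mid's own z axis and vertical below 0.15 rad and linear speed of each of vase_green, vase_purple below 0.05 m/s and angular speed of each of vase_green, vase_purple below 0.5 rad/s and x of vase_purple_mid in the frame of mat between -0.11 and 0.11 m and y of vase_purple_mid in the frame of mat between -0.065 and 0.065 m), for 0.2 s.
3. the black cup stands released in the middle of the stand, the vases still on the mat (horizontal distance between cup_black_mid and stand below 0.015 m and z of cup_black_mid in the frame of stand between 0.045 and 0.058 m and angle between each of cup_black_mid, vase_green_mid, vase_purple_mid's own z axis and vertical below 0.15 rad and contact force between each of cup_black, vase_green, vase_purple and the fingers below 0.05 N and linear speed of each of cup_black, vase_green, vase_purple below 0.05 m/s and angular speed of each of cup_black, vase_green, vase_purple below 0.5 rad/s and x of vase_green_mid in the frame of mat between -0.11 and 0.11 m and y of vase_green_mid in the frame of mat between -0.065 and 0.065 m and z of each of vase_green_mid, vase_purple_mid in the frame of mat below 0.056 m and x of vase_purple_mid in the frame of mat between -0.11 and 0.11 m and y of vase_purple_mid in the frame of mat between -0.065 and 0.065 m), for 0.2 s.
4. the lid is shut again, with the cup on the stand and the vases still on the mat (all of step 3 and value of joint lid below 0.05 rad), for 0.2 s.
At the end, for the whole second after the job is handed in: Both vases stand upright on the shut lid, each within 15 mm of where it stood at the start; the lid is shut (under 0.05 rad); the black cup stands upright within 15 mm of the middle of the stand; the other two cups are within 20 mm of where they were; all is released and at rest (distance of each of vase_green_mid, vase_purple_mid from where it was at the start of the episode below 0.015 m and angle between each of vase_green_mid, vase_purple_mid, cup_black_mid's own z axis and vertical below 0.15 rad and contact force between each of vase_green, vase_purple, cup_black and the fingers below 0.05 N and linear speed of each of vase_green, vase_purple, cup_black below 0.05 m/s and angular speed of each of vase_green, vase_purple, cup_black below 0.5 rad/s and horizontal distance between cup_black_mid and stand below 0.015 m and z of cup_black_mid in the frame of stand between 0.045 and 0.058 m and value of joint lid below 0.05 rad and distance of each of cup_white_mid, cup_celadon_mid from where it was at the start of the episode below 0.02 m); the robot touches nothing.
It fails at once if a vase or the black cup is dropped (falls freely from more than about 25 mm) ((linear speed of vase_green above 0.7 m/s and contact force between vase_green and anything else below 0.001 N) or (linear speed of vase_purple above 0.7 m/s and contact force between vase_purple and anything else below 0.001 N) or (linear speed of cup_black above 0.7 m/s and contact force between cup_black and anything else below 0.001 N)).
It fails at once if a vase or a cup is tipped by more than about 50 degrees (angle between any of vase_green_mid, vase_purple_mid, cup_black_mid, cup_white_mid, cup_celadon_mid's own z axis and vertical above 0.9 rad).
It fails at once if one of the other two cups is moved by more than 20 mm (distance of any of cup_white_mid, cup_celadon_mid from where it was at the start of the episode above 0.02 m).
It fails at once if the lid is slammed (let fall shut, faster than 2.5 rad/s: a drop of more than about 25 mm at the handle) (velocity of joint lid below -2.5 rad/s).
It also fails if it takes over 152 s, if anything falls off the work surface, if the arm or the gripper's body presses on something with over 40 N, if the wrist force passes 120 N, or if a joint passes its speed limit or range.

## Robot

A 6-joint arm with a two-finger parallel gripper is mounted at the origin on the work surface. World frame = base frame: x ahead of the robot, y to its left, z up, the work surface at z = 0. Lengths are in mm, angles in degrees, forces in N, time in s.
With the tool pointing down it reaches from about 350 to 850 mm from the base axis. Payload 8.1 kg.
Tool frame: the origin (TCP) lies midway between the tips of the shut fingers; the grasp point (between the pads) lies 19 mm behind it; z points along the fingers, y is the line along which they close (so a half turn about z gives the same grasp; the last joint's range is limited). The gripper opens to 85 mm and grips with 20 to 120 N. Pads are 22 mm wide; open, the fingers measure 114 mm over their backs; the gripper's body (76 mm by 85 mm) begins 54 mm behind the grasp point. The pads swing forward as they close: fully open they stand 13 mm farther back than shut.
Start: joints at [60.94, 7.471, 85.268, -0, 87.261, -4.893], TCP at [245.622, 547.426, 231.292] pointing down, gripper open.
Joint ranges: [-169.43, 169.43], [-51.17, 129.36], [1.28, 143.12], [-76.62, 256.62], [0, 156.53], [-152.29, 152.29]. Speed limits (degrees/s): [136.94, 136.94, 159.86, 180, 180, 180].

## Interface

Orientations are given as [roll, pitch, yaw] about the fixed x, y, z axes, in that order (R = Rz(yaw) Ry(pitch) Rx(roll)).
In Python, from bench import sense, snapshot, order, finder gives the robot as it stands.
- The arm moves only by the tool send_rows, never from a script. Its argument "steps" is a list of rows, each a list of 2 entries, a list of its own where there are three numbers: the shift along the world's x, y, z in units of 30 mm (1.0 is 30 mm), then the turn, a rotation vector about the world's x, y, z in rad. In form: [[[dx, dy, dz], [wx, wy, wz]], ...]. A call has 1 to 10 rows; each row is the pose to reach, as a shift and turn from the pose commanded when the call began; what a row does not reach only later rows make up. A row lasts 1/8 s, in which the tool goes at most 62.5 mm and 10.7 degrees, less where a joint would pass 70% of its speed; a pose out of reach is approached as far as the arm can. A call with a gripper value outside its range is refused whole. "fingers" is the closure, from 0 (fully open) to 1 (shut), set as the call begins (left out, the last holds). The fingers move at their own pace and stop on an object; "squeeze" is the grip in N (left out, the last holds). Time passes only in rows, so rows that repeat a pose let the fingers close. It gives the time, the measured TCP pose, the force, the opening and the grip force at its end, in the units of the state.
- sense(): the state, without advancing time (a new reading comes with each control period).
- snapshot(name): name is "scene" or "top"; returns a dict with "img" (420x560x3 uint8, red, green, blue), "K" (3x3 intrinsics, pixels), "k1" (the pictures are not rectified: a ray, as slopes to the right and down, at radius r is drawn at 1 + k1 r^2 times it, then the intrinsics apply), "pose" (4x4, takes a point from camera to world coordinates). Camera axes: x right, y up, looking along -z (the intrinsics and any distortion apply to the point x, -y, -z); pixel columns grow to the right and rows downward; lengths in mm; the calibration is good to about 2 mm. A picture is of the moment at which its call begins. There is no depth.
- order.hand_in(): hands the job in; it is judged then, once.
Trained networks look in the newest picture that a camera, given by its name, has taken for a name from the list of things; names that differ only in an ending like _2 or _b are one class to them, and where a whole thing is asked for, a point or a joint stands for the part that bears it (a point fixed in the world has none). Each returns a list of dicts, best first, with "confidence" (0 to 1); they miss things now and then, are a little off and sometimes report something else, mostly with a low value. They report only what shows in the picture. A call takes as long as a camera call. They do not tell look-alikes from the thing itself.
- finder.find_in(label, camera): "box" ([left, top, width, height] as shares, 0 to 1, of the picture: columns of its width, rows of its height, round what is visible of it).
- finder.trace(label, camera): "mask" (420x560 bool, what is visible of it) and "box" ([left, top, width, height] as shares, 0 to 1, of the picture: columns of its width, rows of its height, round what is visible of it).
- finder.pinpoint(label, camera): "at" ([column, row] as shares, 0 to 1, of the picture: columns of its width, rows of its height: a listed point, or the origin of a listed thing).
The state is a dict: "time": time; "joint_pos": joint angles; "qd": joint speeds; "joint_efforts": joint torques, N m; "tool_pos": TCP position; "tcp_rot": TCP orientation; "ft_force": force on the tool from outside, world axes, zero at the start; "wrist_torque": the same for the moment, N m; "finger_gap": finger opening in mm; "grip_force": force on a finger pad.
Only numpy, scipy, OpenCV 4.12 (cv2) and the standard library are available. Lean on these libraries where they do the work, as an engineer would, in place of code of your own. Each camera call takes 0.05 s, during which the arm holds its last target. There are 200 camera calls.

## Working session

There is one attempt and no reset: what is moved stays moved. The work goes in short steps, Python scripts to look and compute and a tool call to move; the robot and the scene stay as the last step left them, time stands still between calls to the robot, and variables do not carry over. Pictures are saved under pics/ and viewed, at most 14 in all, crops included, and the job is handed in when it is done.

Besides the shell and the picture viewer there is one more tool, called in YAML: its name, and indented under it one key for each argument. send_rows: Moves the arm, as the interface text tells. Its arguments: {"type":"object","properties":{"steps":{"type":"array"},"fingers":{"type":"number"},"squeeze":{"type":"number"}},"required":["steps"]}

```bash
mkdir -p pics; ls; cat > h.py <<'E'
import numpy as np, cv2, json
from bench import sense, snapshot, order, finder
def ray(s,px):
    K=np.array(s["K"]);k1=s["k1"];P=np.array(s["pose"])
    u=(px[0]-K[0,2])/K[0,0];v=(px[1]-K[1,2])/K[1,1]
    a,b=u,v
    for _ in range(30):
        f=1+k1*(a*a+b*b);a,b=u/f,v/f
    d=P[:3,:3]@np.array([a,-b,-1.0]);return P[:3,3],d
def onz(s,px,z):
    o,d=ray(s,px);return o+d*(z-o[2])/d[2]
def proj(s,p):
    K=np.array(s["K"]);P=np.array(s["pose"])
    c=P[:3,:3].T@(np.array(p,float)-P[:3,3]);a,b=c[0]/-c[2],-c[1]/-c[2]
    f=1+s["k1"]*(a*a+b*b);return np.array([K[0,0]*a*f+K[0,2],K[1,1]*b*f+K[1,2]])
def tri(rs):
    A=np.zeros((3,3));b=np.zeros(3)
    for o,d in rs:
        d=d/np.linalg.norm(d);M=np.eye(3)-np.outer(d,d);A+=M;b+=M@o
    x=np.linalg.solve(A,b)
    return x,[float(np.linalg.norm(np.cross(x-o,d/np.linalg.norm(d)))) for o,d in rs]
def save(s,n): cv2.imwrite(f"pics/{n}.png",s["img"][:,:,::-1])
def st():
    s=sense();print({k:np.round(s[k],2).tolist() for k in("time","tool_pos","tcp_rot","ft_force","finger_gap","grip_force","joint_pos")})
W=np.array([560,420])
E
cat > a.py <<'E'
from h import *
st()
S={c:snapshot(c) for c in("scene","top")}
for c in S: save(S[c],c+"0");print(c,np.round(S[c]["pose"],2).tolist(),S[c]["k1"],S[c]["K"][0][0])
for l in["case","lid_handle","vase_green_mid","vase_purple_mid","cup_black_mid","cup_white_mid","cup_celadon_mid","mat","stand"]:
    for c in S:
        r=finder.pinpoint(l,c)
        print(l,c,[(np.round(np.array(q["at"])*W,1).tolist(),round(q["confidence"],2)) for q in r[:3]])
E
python3 a.py
```

```text
pics
{'time': 0.0, 'tool_pos': [245.34, 546.93, 230.23], 'tcp_rot': [-179.89, -0.01, 155.83], 'ft_force': [-0.3, -0.51, 0.28], 'finger_gap': 85.42, 'grip_force': 0.0, 'joint_pos': [60.94, 7.52, 85.33, 0.0, 87.26, -4.89]}
scene [[-0.66, -0.58, 0.48, 1006.88], [0.75, -0.5, 0.43, 431.19], [-0.01, 0.64, 0.76, 871.96], [0.0, 0.0, 0.0, 1.0]] -0.061344618425965294 449.43036307920124
top [[0.0, 0.99, -0.1, 448.38], [-1.0, -0.0, -0.04, -4.96], [-0.04, 0.1, 0.99, 860.55], [0.0, 0.0, 0.0, 1.0]] 0.024283534683050643 387.02140605215965
case scene [([255.7, 237.3], 0.71)]
case top [([307.2, 203.2], 0.63), ([440.5, 227.8], 0.35)]
lid_handle scene [([296.3, 186.5], 0.58), ([194.8, 169.8], 0.57), ([252.2, 178.5], 0.3)]
lid_handle top [([311.7, 263.3], 0.94)]
vase_green_mid scene [([288.5, 205.7], 0.93)]
vase_green_mid top [([285.6, 210.4], 0.82), ([442.1, 228.7], 0.18)]
vase_purple_mid scene [([354.6, 266.2], 0.84), ([266.7, 170.3], 0.69), ([255.3, 178.5], 0.67)]
vase_purple_mid top [([364.8, 270.9], 0.97), ([338.9, 214.4], 0.83), ([197.5, 222.6], 0.68)]
cup_black_mid scene [([285.3, 205.4], 0.35)]
cup_black_mid top []
cup_white_mid scene []
cup_white_mid top []
cup_celadon_mid scene []
cup_celadon_mid top []
mat scene [([405.9, 317.3], 0.66)]
mat top [([143.8, 223.6], 0.58), ([287.2, 213.1], 0.53)]
stand scene [([195.8, 172.5], 0.89), ([296.5, 186.8], 0.57)]
stand top [([440.6, 228.3], 0.8)]
```

View pics/scene0.png

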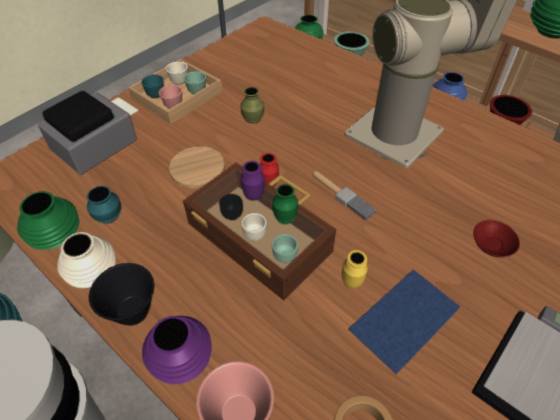

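View pics/top0.png

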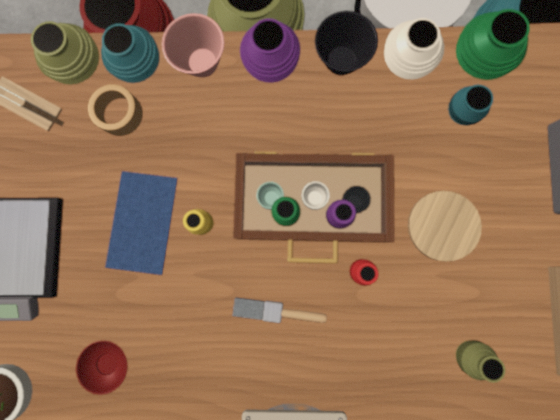

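The scene view shows the shut case with the green vase at (286,205) and the purple one at (252,180). The red decoy is at (268,165) and the yellow one at (355,268). In the top view green is at (286,211), purple (341,213), handle (313,250), mat (142,223), stand (445,226), and the black cup (357,199).

```bash
cat > b.py <<'E'
from h import *
S={c:snapshot(c) for c in("scene","top")}
s,t=S["scene"],S["top"]
P={"g":([288.5,205.7],[285.6,210.4]),"p":([253.5,180],[340,214]),"red":([268,167],[364.8,270.9]),"yel":([354.6,266.2],[197.5,222.6])}
for k,(a,b) in P.items():
    x,e=tri([ray(s,a),ray(t,b)]);print(k,x.round(1),np.round(e,1),onz(t,b,132).round(1),onz(s,a,132).round(1))
for l in["vase_green_mid","vase_purple_mid","lid","mat","stand","lid_handle","case"]:
  for c in S:
    for q in finder.trace(l,c)[:4]:
        m=q["mask"].astype(np.uint8)
        if m.sum()<20: continue
        pts=np.argwhere(m)[:,::-1].astype(np.float32)
        box=cv2.boxPoints(cv2.minAreaRect(pts))
        z={"mat":4,"stand":28,"lid":87,"case":87,"lid_handle":81}.get(l,132)
        print(l,c,round(q["confidence"],2),m.sum(),pts.min(0),pts.max(0),"cent",onz(S[c],pts.mean(0),z).round(1)[:2], "box",[onz(S[c],p,z).round()[:2].tolist() for p in box] if c=="top" and l[0]!="v" else "")
E
python3 b.py
```

```text
g [515.   17.4 127.7] [3.9 3.9] [517.   14.2 132. ] [515.6  23.  132. ]
p [509.6 -87.6 133. ] [0.4 0.4] [509.9 -88.  132. ] [508.7 -87.9 132. ]
red [ 399.7 -144.7   56.8] [0.4 0.4] [ 404.5 -131.9  132. ] [455.6 -91.2 132. ]
yel [500.1 200.6  52.7] [1.6 1.6] [494.2 181.5 132. ] [550.2 221.9 132. ]
vase_green_mid scene 0.63 792 [272. 185.] [297. 223.] cent [518.4  13.2] box 
vase_green_mid top 0.94 736 [270. 197.] [299. 226.] cent [515.3  15.7] box 
vase_purple_mid scene 0.76 437 [260. 153.] [278. 182.] cent [454.5 -89.8] box 
vase_purple_mid scene 0.72 730 [241. 161.] [262. 200.] cent [513.4 -88.9] box 
vase_purple_mid scene 0.63 825 [341. 249.] [367. 288.] cent [555.2 224.2] box 
vase_purple_mid top 0.98 699 [326. 199.] [355. 229.] cent [509.9 -89.7] box 
vase_purple_mid top 0.7 586 [183. 210.] [212. 234.] cent [495.7 181.8] box 
vase_purple_mid top 0.66 613 [350. 259.] [378. 285.] cent [ 402.1 -130. ] box 
lid scene 0.75 7867 [183. 163.] [335. 279.] cent [565.3 -18.9] box 
lid scene 0.64 1699 [169. 148.] [223. 188.] cent [ 539.8 -260.5] box 
lid scene 0.33 781 [240. 161.] [263. 200.
[... 293 characters left out ...]
1] box 
stand top 0.8 4133 [407. 190.] [481. 261.] cent [ 493.5 -318.4] box [[495.0, -214.0], [601.0, -321.0], [491.0, -422.0], [388.0, -316.0]]
lid_handle scene 0.94 7562 [184. 163.] [334. 279.] cent [563.9 -22.2] box 
lid_handle top 0.96 12802 [233. 154.] [394. 263.] cent [547.5 -42.7] box [[639.0, 124.0], [636.0, -204.0], [417.0, -198.0], [416.0, 121.0]]
lid_handle top 0.62 712 [326. 199.] [355. 229.] cent [513.8 -94.9] box [[512.0, -54.0], [556.0, -97.0], [515.0, -137.0], [472.0, -93.0]]
case scene 0.81 10405 [183. 163.] [335. 299.] cent [582.8  -1.3] box 
case top 0.82 13044 [233. 152.] [394. 263.] cent [546.8 -42.2] box [[642.0, 123.0], [639.0, -203.0], [417.0, -197.0], [416.0, 120.0]]
```

```bash
python3 - <<'E'
import cv2
i=cv2.imread("pics/top0.png")[140:290,220:410];j=cv2.imread("pics/scene0.png")[140:300,175:345]
import numpy as np
cv2.imwrite("pics/c0.png",cv2.resize(i,None,fx=4,fy=4,interpolation=cv2.INTER_CUBIC))
cv2.imwrite("pics/c1.png",cv2.resize(j,None,fx=3.5,fy=3.5,interpolation=cv2.INTER_CUBIC))
E
```

```text
(no output)
```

View pics/c0.png

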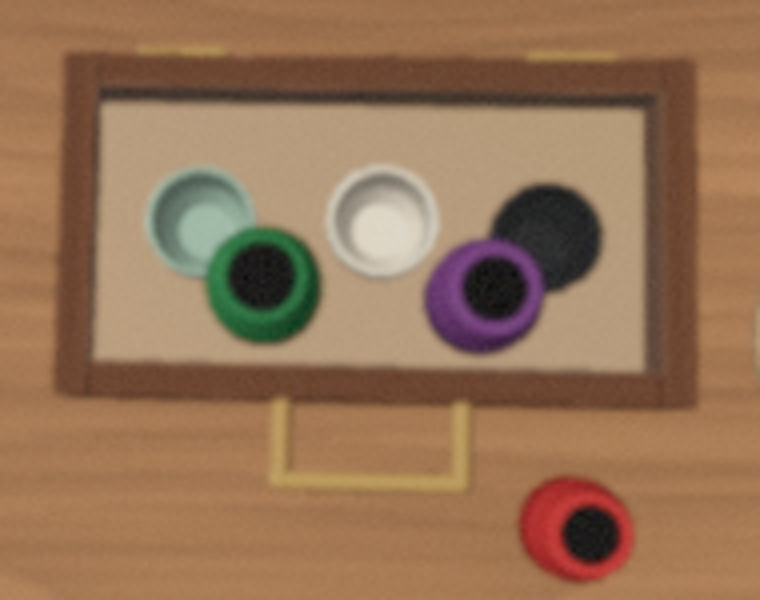

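View pics/c1.png

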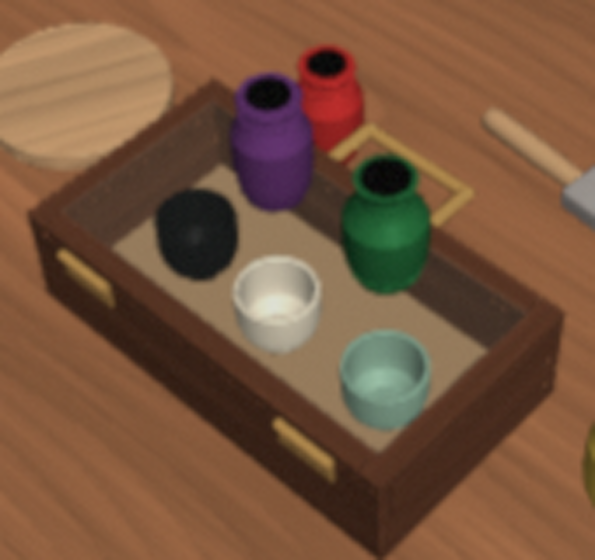

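The crops show lid corners at about (236,153), (394,155), (394,242) and (234,238), with the lips of green at (286,209) and purple at (344,212). The cup rims are celadon (270,195), white (316,195) and black (357,199).

```bash
cat > c.py <<'E'
from h import *
S={c:snapshot(c) for c in("scene","top")}
s,t=S["scene"],S["top"]
C=lambda x,y:(220+x/4-.375,140+y/4-.375)
D=lambda x,y:(175+x/3.5-.36,140+y/3.5-.36)
for n,c in zip("TL TR BR BL".split(),[(66,54),(695,60),(697,407),(57,393)]): print(n,onz(t,C(*c),87).round(1))
for n,c in zip("TL TR BR BL".split(),[(380,465),(32,213),(215,82),(560,313)]): print("sc",n,onz(s,D(*c),87).round(1))
for n,c,z in[("handleL",(279,482),86),("handleR",(461,485),86),("cel",(201,222),60),("white",(383,222),60),("black",(547,238),60),("greenlip",(263,277),177),("purlip",(496,288),177),("gbelly",(263,285),136),("pbelly",(482,298),136),("red",(591,535),90)]: print(n,onz(t,C(*c),z).round(1))
for n,c,z in[("cel",(385,360),60),("white",(277,285),60),("black",(197,215),60),("greenlip",(386,176),177),("purlip",(269,92),177),("redlip",(326,64),90)]: print("sc",n,onz(s,D(*c),z).round(1))
# mat, stand by colour
h=cv2.cvtColor(t["img"],cv2.COLOR_RGB2HSV)
m=cv2.inRange(h[:300,90:200],(100,80,30),(125,255,200));n,l,q,ce=cv2.connectedComponentsWithStats(m);i=1+q[1:,4].argmax()
pts=np.argwhere(l==i)[:,::-1].astype(np.float32)+[90,0]
print("mat",q[i],np.array([onz(t,p,4)[:2] for p in cv2.boxPoints(cv2.minAreaRect(pts.astype(np.float32)))]).round(),onz(t,pts.mean(0),4).round(1))
for c in S:
    q=finder.trace("stand",c)[0]["mask"];p=np.argwhere(q)[:,::-1]
    w=np.array([onz(S[c],a,28)[:2] for a in p]);print("stand",c,w.mean(0).round(1),w.min(0).round(),w.max(0).round())
E
python3 c.py
```

```text
TL [639.3 116.7  87. ]
TR [ 633.4 -201.6   87. ]
BR [ 459.4 -197.7   87. ]
BL [466.3 119.   87. ]
sc TL [630.6 107.1  87. ]
sc TR [ 633.5 -197.7   87. ]
sc BR [ 463.9 -193.3   87. ]
sc BL [471.1 119.5  87. ]
handleL [422.3   8.   86. ]
handleR [421.  -81.8  86. ]
cel [555.9  49.   60. ]
white [555.5 -45.8  60. ]
black [ 546.8 -130.3   60. ]
greenlip [515.5  13.4 177. ]
purlip [510.3 -89.3 177. ]
gbelly [515.7  14.6 136. ]
pbelly [509.3 -87.8 136. ]
red [ 397.2 -144.1   90. ]
sc cel [556.1  47.   60. ]
sc white [556.3 -47.2  60. ]
sc black [ 547.2 -131.4   60. ]
sc greenlip [517.   13.7 177. ]
sc purlip [510.4 -89.4 177. ]
sc redlip [ 400.3 -143.2   90. ]
mat [  17  173   69  101 5239] [[406. 415.]
 [622. 391.]
 [601. 266.]
 [387. 293.]] [502.  340.9   4. ]
stand scene [ 505.  -313.7] [ 426. -391.] [ 579. -246.]
stand top [553.7 -44.6] [ 412. -218.] [654. 133.]
```

send_rows:
  steps:
    - [[0.9, -1.78, 0], [0, 0, -0.117]]
    - [[1.8, -3.56, 0], [0, 0, -0.234]]
    - [[2.7, -5.33, 0], [0, 0, -0.351]]
    - [[3.6, -7.11, 0], [0, 0, -0.468]]
    - [[4.5, -8.89, 0], [0, 0, -0.585]]
    - [[5.4, -10.67, 0], [0, 0, -0.702]]
    - [[6.3, -12.45, 0], [0, 0, -0.818]]
    - [[7.2, -14.22, 0], [0, 0, -0.935]]
    - [[8.1, -16.0, 0], [0, 0, -1.052]]
    - [[9.0, -17.78, 0], [0, 0, -1.169]]
  fingers: 0
  squeeze: 30

```text
time: 3.25
tool_pos: [516.4, 12.1, 231.7]
tcp_rot: [179.9, -0.0, 88.6]
ft_force: [-0.1, 0.5, -0.2]
finger_gap: 85.3
grip_force: 0.0
```

```bash
cat > d.py <<'E'
from h import *
st()
t=snapshot("top");h=cv2.cvtColor(t["img"],cv2.COLOR_RGB2HSV)
ref=cv2.imread("pics/top0.png");h=cv2.cvtColor(ref,cv2.COLOR_BGR2HSV)
# stand: saturation is lower than the table's
c=ref[170:285,390:500];print(ref[226,445],ref[280,500],ref[226,400])
cv2.imwrite("pics/c2.png",cv2.resize(np.hstack([c,cv2.imread("pics/scene0.png")[120:235,150:260]]),None,fx=3.6,fy=3.6,interpolation=cv2.INTER_CUBIC))
for y in (-318.,): print(proj(t,(494,-318,28)),proj(t,(500,-318,28)))
E
python3 d.py
```

```text
{'time': 3.25, 'tool_pos': [516.37, 12.07, 231.66], 'tcp_rot': [179.94, -0.01, 88.62], 'ft_force': [-0.1, 0.51, -0.23], 'finger_gap': 85.33, 'grip_force': 0.0, 'joint_pos': [-4.36, -5.61, 98.45, 0.01, 87.1, -2.98]}
[125 164 190] [ 84 121 165] [ 85 124 169]
[444.11728052 225.43200157] [443.99451953 222.59514843]
```

View pics/c2.png

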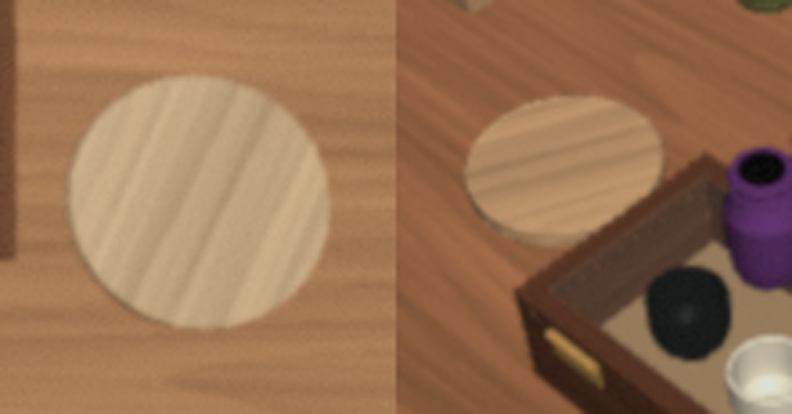

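The stand's disc centre is at about (444.8,225.5) in the top view and (196,166) in the scene view; both views show it clear of clutter. Next I descend on the green vase.

send_rows:
  steps:
    - [[0, 0, -0.6], [0, 0, 0]]
    - [[0, 0, -1.5], [0, 0, 0]]
    - [[0, 0, -2.4], [0, 0, 0]]
    - [[0, 0, -3.3], [0, 0, 0]]
    - [[0, 0, -3.8], [0, 0, 0]]
    - [[0, 0, -3.98], [0, 0, 0]]
    - [[0, 0, -3.98], [0, 0, 0]]
    - [[0, 0, -3.98], [0, 0, 0]]

```text
time: 4.3
tool_pos: [516.4, 14.1, 113.1]
tcp_rot: [179.9, 0.0, 88.9]
ft_force: [0.4, 0.0, -0.4]
finger_gap: 85.4
grip_force: 0.0
```

```bash
cat > e.py <<'E'
from h import *
st()
s=snapshot("scene");t=snapshot("top");save(s,"s1");save(t,"t1")
print(onz(t,(444.8,225.5),28).round(1),onz(s,(196.4,165.8),28).round(1))
a=s["img"][130:270,210:350][:,:,::-1]; b=t["img"][140:280,220:360][:,:,::-1]
cv2.imwrite("pics/c3.png",cv2.resize(np.hstack([a,b]),None,fx=2.85,fy=2.85,interpolation=cv2.INTER_CUBIC))
E
python3 e.py
```

```text
{'time': 4.3, 'tool_pos': [516.44, 14.07, 113.08], 'tcp_rot': [179.89, 0.0, 88.86], 'ft_force': [0.43, 0.04, -0.39], 'finger_gap': 85.38, 'grip_force': 0.0, 'joint_pos': [-4.13, -0.4, 106.13, 0.0, 74.16, -2.99]}
[ 493.9 -319.4   28. ] [ 500.4 -314.2   28. ]
```

View pics/c3.png

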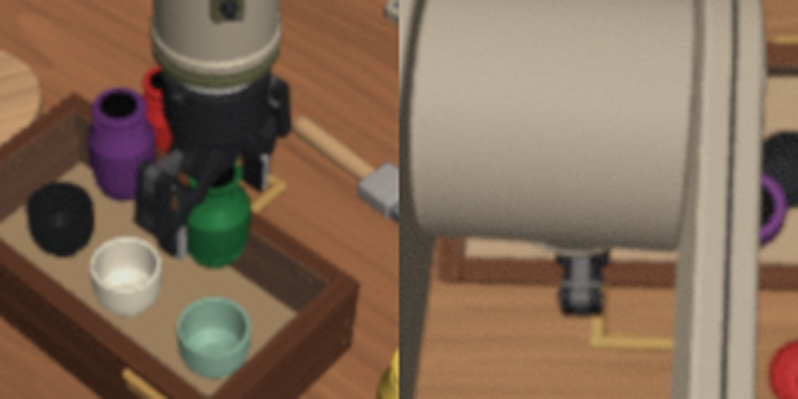

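The fingers straddle the green vase at the right height, so I close them.

send_rows:
  steps:
    - [[0, 0, 0], [0, 0, 0]]
    - [[0, 0, 0], [0, 0, 0]]
    - [[0, 0, 0], [0, 0, 0]]
    - [[0, 0, 0], [0, 0, 0]]
    - [[0, 0, 0], [0, 0, 0]]
    - [[0, 0, 0], [0, 0, 0]]
    - [[0, 0, 0], [0, 0, 0]]
    - [[0, 0, 0], [0, 0, 0]]
  fingers: 1
  squeeze: 30

```text
time: 5.4
tool_pos: [516.1, 14.0, 112.5]
tcp_rot: [179.9, 0.0, 88.9]
ft_force: [-0.7, -0.1, 5.5]
finger_gap: 55.1
grip_force: 31.9
```

send_rows:
  steps:
    - [[0, 0, 0.2], [0, 0, 0]]
    - [[0, 0, 0.7], [0, 0, 0]]
    - [[0, 0, 1.4], [0, 0, 0]]
    - [[0, 0, 2.1], [0, 0, 0]]
    - [[0, 0, 2.7], [0, 0, 0]]
    - [[0, 0, 3.0], [0, 0, 0]]
    - [[0, 0, 3.0], [0, 0, 0]]

```text
time: 6.28
tool_pos: [516.0, 14.0, 202.6]
tcp_rot: [179.9, 0.0, 88.9]
ft_force: [-0.5, 0.4, -2.0]
finger_gap: 55.0
grip_force: 32.2
```

send_rows:
  steps:
    - [[-0.1, 0.5, 0], [0, 0, 0]]
    - [[-0.33, 1.5, 0], [0, 0, 0]]
    - [[-0.66, 3.0, 0], [0, 0, 0]]
    - [[-0.99, 4.5, 0], [0, 0, 0]]
    - [[-1.32, 6.0, 0], [0, 0, 0]]
    - [[-1.65, 7.5, 0], [0, 0, 0]]
    - [[-1.98, 9.0, 0], [0, 0, 0]]
    - [[-2.27, 10.3, 0], [0, 0, 0]]
    - [[-2.42, 11.0, 0], [0, 0, 0]]
    - [[-2.45, 11.13, 0], [0, 0, 0]]

```text
time: 7.52
tool_pos: [441.0, 348.9, 201.0]
tcp_rot: [-179.9, 0.0, 89.0]
ft_force: [-0.5, -0.6, -1.7]
finger_gap: 55.0
grip_force: 32.2
```

send_rows:
  steps:
    - [[0, 0, -0.5], [0, 0, 0]]
    - [[0, 0, -1.5], [0, 0, 0]]
    - [[0, 0, -2.6], [0, 0, 0]]
    - [[0, 0, -3.7], [0, 0, 0]]
    - [[0, 0, -4.5], [0, 0, 0]]
    - [[0, 0, -5.0], [0, 0, 0]]
    - [[0, 0, -5.35], [0, 0, 0]]
    - [[0, 0, -5.55], [0, 0, 0]]
    - [[0, 0, -5.55], [0, 0, 0]]
    - [[0, 0, -5.55], [0, 0, 0]]

```text
time: 8.78
tool_pos: [442.6, 348.3, 36.2]
tcp_rot: [179.9, -0.0, 88.9]
ft_force: [0.2, 0.1, -1.2]
finger_gap: 54.7
grip_force: 32.2
```

```bash
cat > f.py <<'E'
from h import *
st()
s=snapshot("scene");t=snapshot("top")
a=s["img"][200:400,320:520][:,:,::-1]; b=t["img"][130:330,50:250][:,:,::-1]
cv2.imwrite("pics/c4.png",cv2.resize(np.hstack([a,b]),None,fx=2,fy=2))
E
python3 f.py
```

```text
{'time': 8.78, 'tool_pos': [442.64, 348.34, 36.22], 'tcp_rot': [179.94, -0.04, 88.86], 'ft_force': [0.24, 0.12, -1.19], 'finger_gap': 54.66, 'grip_force': 32.21, 'joint_pos': [32.99, 12.19, 101.4, 0.0, 66.34, 34.12]}
```

View pics/c4.png

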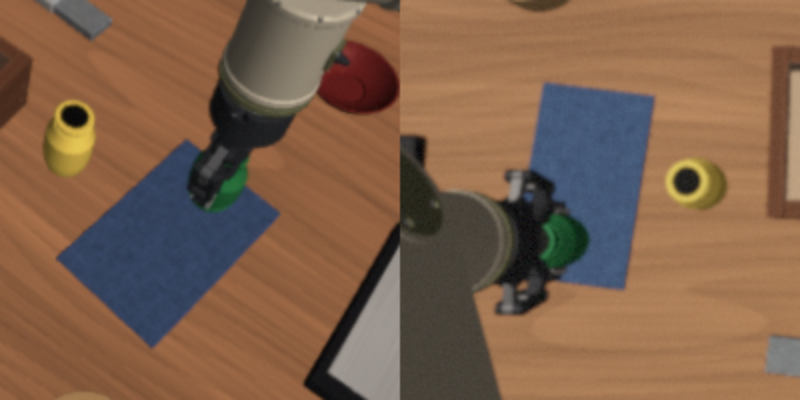

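The vase hangs upright over the near end of the mat, well inside its edges. I lower it the last 6 mm.

send_rows:
  steps:
    - [[0, 0, -0.08], [0, 0, 0]]
    - [[0, 0, -0.15], [0, 0, 0]]
    - [[0, 0, -0.2], [0, 0, 0]]
    - [[0, 0, -0.2], [0, 0, 0]]
    - [[0, 0, -0.2], [0, 0, 0]]

```text
time: 9.5
tool_pos: [442.0, 347.9, 29.6]
tcp_rot: [-180.0, 0.0, 88.9]
ft_force: [-2.3, -1.4, 3.2]
finger_gap: 55.1
grip_force: 32.6
```

send_rows:
  steps:
    - [[0, 0, 0], [0, 0, 0]]
    - [[0, 0, 0], [0, 0, 0]]
    - [[0, 0, 0], [0, 0, 0]]
    - [[0, 0, 0], [0, 0, 0]]
    - [[0, 0, 0], [0, 0, 0]]
    - [[0, 0, 0.3], [0, 0, 0]]
    - [[0, 0, 0.9], [0, 0, 0]]
    - [[0, 0, 2.2], [0, 0, 0]]
    - [[0, 0, 3.8], [0, 0, 0]]
    - [[0, 0, 5.4], [0, 0, 0]]
  fingers: 0

```text
time: 10.75
tool_pos: [442.2, 348.0, 194.6]
tcp_rot: [179.9, -0.1, 88.9]
ft_force: [0.3, 0.5, -0.6]
finger_gap: 85.5
grip_force: 0.0
```

send_rows:
  steps:
    - [[0.1, -0.5, 0.6], [0, 0, 0]]
    - [[0.3, -1.9, 1.3], [0, 0, 0]]
    - [[0.59, -3.8, 1.33], [0, 0, 0]]
    - [[0.88, -5.7, 1.33], [0, 0, 0]]
    - [[1.18, -7.6, 1.33], [0, 0, 0]]
    - [[1.47, -9.5, 1.33], [0, 0, 0]]
    - [[1.77, -11.4, 1.33], [0, 0, 0]]
    - [[2.06, -13.2, 1.33], [0, 0, 0]]
    - [[2.22, -14.3, 1.33], [0, 0, 0]]
    - [[2.26, -14.54, 1.33], [0, 0, 0]]

```text
time: 12.0
tool_pos: [509.4, -90.6, 231.3]
tcp_rot: [-180.0, 0.0, 88.7]
ft_force: [0.4, 0.4, -0.1]
finger_gap: 85.4
grip_force: 0.0
```

```bash
cat > g.py <<'E'
from h import *
st()
S={c:snapshot(c) for c in("scene","top")}
for l,z in(("vase_green_mid",49),("vase_purple_mid",132)):
    for c in S:
        for q in finder.trace(l,c)[:3]:
            p=np.argwhere(q["mask"])[:,::-1]
            if len(p): print(l,c,round(q["confidence"],2),len(p),onz(S[c],p.mean(0),z).round(1))
E
python3 g.py
```

```text
{'time': 12.0, 'tool_pos': [509.38, -90.61, 231.27], 'tcp_rot': [-179.97, 0.01, 88.67], 'ft_force': [0.43, 0.38, -0.07], 'finger_gap': 85.37, 'grip_force': 0.0, 'joint_pos': [-15.75, -5.37, 98.27, -0.02, 87.13, -14.42]}
vase_green_mid top 0.61 747 [440.9 349.4  49. ]
vase_purple_mid scene 0.93 804 [555.2 224.3 132. ]
vase_purple_mid scene 0.65 729 [513.2 -88.9 132. ]
vase_purple_mid scene 0.65 416 [453.8 -90.6 132. ]
vase_purple_mid top 0.85 613 [ 402.1 -129.9  132. ]
vase_purple_mid top 0.76 624 [495.4 180.8 132. ]
vase_purple_mid top 0.47 7216 [537.9  26.  132. ]
```

send_rows:
  steps:
    - [[0, 0, -0.6], [0, 0, 0]]
    - [[0, 0, -1.5], [0, 0, 0]]
    - [[0, 0, -2.4], [0, 0, 0]]
    - [[0, 0, -3.3], [0, 0, 0]]
    - [[0, 0, -3.8], [0, 0, 0]]
    - [[0, 0, -3.98], [0, 0, 0]]
    - [[0, 0, -3.98], [0, 0, 0]]

```text
time: 13.18
tool_pos: [510.0, -88.2, 112.0]
tcp_rot: [180.0, 0.0, 88.9]
ft_force: [0.6, -0.2, 0.3]
finger_gap: 85.4
grip_force: 0.0
```

send_rows:
  steps:
    - [[0, 0, 0], [0, 0, 0]]
    - [[0, 0, 0], [0, 0, 0]]
    - [[0, 0, 0], [0, 0, 0]]
    - [[0, 0, 0], [0, 0, 0]]
    - [[0, 0, 0], [0, 0, 0]]
    - [[0, 0, 0], [0, 0, 0]]
    - [[0, 0, 0], [0, 0, 0]]
    - [[0, 0, 0], [0, 0, 0]]
  fingers: 1

```text
time: 14.18
tool_pos: [510.8, -88.5, 113.1]
tcp_rot: [179.9, 0.0, 88.9]
ft_force: [0.4, 0.6, 5.3]
finger_gap: 52.4
grip_force: 31.8
```

send_rows:
  steps:
    - [[0, 0, 0.2], [0, 0, 0]]
    - [[0, 0, 0.7], [0, 0, 0]]
    - [[0, 0, 1.4], [0, 0, 0]]
    - [[0, 0, 2.1], [0, 0, 0]]
    - [[0, 0, 2.7], [0, 0, 0]]
    - [[0, 0, 3.0], [0, 0, 0]]
    - [[0, 0, 3.0], [0, 0, 0]]

```text
time: 15.05
tool_pos: [510.3, -88.4, 202.6]
tcp_rot: [179.9, 0.0, 88.9]
ft_force: [-0.2, -0.5, -1.5]
finger_gap: 52.9
grip_force: 31.7
```

send_rows:
  steps:
    - [[0.06, 0.5, 0], [0, 0, 0]]
    - [[0.2, 1.7, 0], [0, 0, 0]]
    - [[0.42, 3.4, 0], [0, 0, 0]]
    - [[0.65, 5.3, 0], [0, 0, 0]]
    - [[0.9, 7.2, 0], [0, 0, 0]]
    - [[1.12, 9.1, 0], [0, 0, 0]]
    - [[1.36, 11.0, 0], [0, 0, 0]]
    - [[1.56, 12.6, 0], [0, 0, 0]]
    - [[1.7, 13.7, 0], [0, 0, 0]]
    - [[1.74, 14.08, 0], [0, 0, 0]]

```text
time: 16.3
tool_pos: [560.6, 336.8, 200.2]
tcp_rot: [-179.9, 0.0, 89.0]
ft_force: [-0.3, -0.0, -1.8]
finger_gap: 52.8
grip_force: 31.8
```

send_rows:
  steps:
    - [[0, 0, -0.5], [0, 0, 0]]
    - [[0, 0, -1.5], [0, 0, 0]]
    - [[0, 0, -2.6], [0, 0, 0]]
    - [[0, 0, -3.7], [0, 0, 0]]
    - [[0, 0, -4.5], [0, 0, 0]]
    - [[0, 0, -5.0], [0, 0, 0]]
    - [[0, 0, -5.4], [0, 0, 0]]
    - [[0, 0, -5.6], [0, 0, 0]]
    - [[0, 0, -5.75], [0, 0, 0]]
    - [[0, 0, -5.75], [0, 0, 0]]

```text
time: 17.55
tool_pos: [562.8, 334.6, 30.4]
tcp_rot: [179.9, -0.0, 88.9]
ft_force: [0.3, -1.1, -0.6]
finger_gap: 52.8
grip_force: 31.9
```

send_rows:
  steps:
    - [[0, 0, -0.03], [0, 0, 0]]
    - [[0, 0, -0.05], [0, 0, 0]]
    - [[0, 0, -0.05], [0, 0, 0]]

```text
time: 17.92
tool_pos: [562.9, 334.6, 30.2]
tcp_rot: [179.9, -0.0, 88.9]
ft_force: [-5.4, -2.5, 10.7]
finger_gap: 53.1
grip_force: 33.1
```

send_rows:
  steps:
    - [[0, 0, 0], [0, 0, 0]]
    - [[0, 0, 0], [0, 0, 0]]
    - [[0, 0, 0], [0, 0, 0]]
    - [[0, 0, 0], [0, 0, 0]]
    - [[0, 0, 0], [0, 0, 0]]
    - [[0, 0, 0.3], [0, 0, 0]]
    - [[0, 0, 0.9], [0, 0, 0]]
    - [[0, 0, 2.2], [0, 0, 0]]
    - [[0, 0, 3.8], [0, 0, 0]]
    - [[0, 0, 5.4], [0, 0, 0]]
  fingers: 0

```text
time: 19.18
tool_pos: [562.3, 334.2, 193.2]
tcp_rot: [179.9, -0.0, 88.9]
ft_force: [1.2, 0.4, -0.5]
finger_gap: 85.5
grip_force: 0.0
```

```bash
cat > g.py <<'E'
from h import *
st()
S={c:snapshot(c) for c in("scene","top")}
save(S["top"],"t5");save(S["scene"],"s5")
a=S["scene"]["img"][150:390,150:470][:,:,::-1]; b=S["top"]["img"][140:380,80:400][:,:,::-1]
cv2.imwrite("pics/c5.png",cv2.resize(np.hstack([a,b]),(800,300)))
C=lambda l,z:[print(l,c,round(q["confidence"],2),len(p),onz(S[c],p.mean(0),z).round(1)) for c in S for q in finder.trace(l,c)[:3] for p in [np.argwhere(q["mask"])[:,::-1]] if len(p)]
C("vase_green_mid",49);C("vase_purple_mid",49)
E
python3 g.py
```

```text
{'time': 19.18, 'tool_pos': [562.25, 334.19, 193.21], 'tcp_rot': [179.92, -0.04, 88.85], 'ft_force': [1.17, 0.38, -0.55], 'finger_gap': 85.45, 'grip_force': 0.0, 'joint_pos': [26.24, 16.75, 78.67, 0.0, 84.49, 27.38]}
vase_green_mid scene 0.63 883 [442.8 348.2  49. ]
vase_green_mid top 0.55 772 [440.9 349.5  49. ]
vase_purple_mid scene 0.91 907 [563.6 334.3  49. ]
vase_purple_mid scene 0.63 793 [505.5 200.9  49. ]
vase_purple_mid scene 0.59 471 [ 397.  -147.7   49. ]
vase_purple_mid top 0.81 743 [562.2 336.7  49. ]
vase_purple_mid top 0.75 603 [ 397.1 -143.6   49. ]
vase_purple_mid top 0.63 637 [501.2 202.2  49. ]
```

View pics/c5.png

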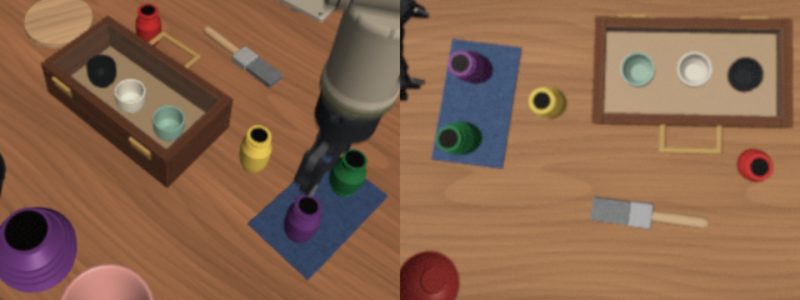

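The mat carries both vases upright and well apart, and the lid is clear. The handle is at about (424,-38). I go above it with the fingers partly closed.

send_rows:
  steps:
    - [[-0.2, -0.5, 0], [0, 0, 0]]
    - [[-0.65, -1.7, 0], [0, 0, 0]]
    - [[-1.2, -3.2, 0], [0, 0, 0]]
    - [[-1.83, -4.9, 0], [0, 0, 0]]
    - [[-2.5, -6.6, 0], [0, 0, 0]]
    - [[-3.1, -8.3, 0], [0, 0, 0]]
    - [[-3.8, -10.0, 0], [0, 0, 0]]
    - [[-4.3, -11.4, 0], [0, 0, 0]]
    - [[-4.6, -12.2, 0], [0, 0, 0]]
    - [[-4.67, -12.4, 0], [0, 0, 0]]
  fingers: 0.65

```text
time: 20.72
tool_pos: [420.7, -38.9, 188.6]
tcp_rot: [-179.9, -0.0, 88.7]
ft_force: [-0.3, 0.9, -0.3]
finger_gap: 30.0
grip_force: 0.0
```

```bash
python3 - <<'E'
from h import *
st()
s=snapshot("scene");save(s,"s6")
# handle bar ends in old pictures, case-pinned model reprojected
c=np.array([549.6,-40.9]);a=np.radians(-1.2);X=np.array([np.cos(a),np.sin(a)]);Y=np.array([-X[1],X[0]])
r=cv2.imread("pics/scene0.png");t=snapshot("top");r2=cv2.imread("pics/t5.png")
for y in(-45,45):
    p=[*(c-127.5*X+y*Y),81];print(np.round(p,1),proj(s,p).round(1),proj(t,p).round(1))
    cv2.circle(r,tuple(proj(s,p).round().astype(int)),1,(255,0,255),-1);cv2.circle(r2,tuple(proj(t,p).round().astype(int)),1,(255,0,255),-1)
im=np.hstack([r[120:220,230:350],s["img"][120:220,230:350][:,:,::-1],r2[210:310,250:370]]);cv2.imwrite("pics/c6.png",cv2.resize(im,None,fx=2.2,fy=2.2,interpolation=cv2.INTER_CUBIC))
E
```

```text
{'time': 20.72, 'tool_pos': [420.75, -38.87, 188.63], 'tcp_rot': [-179.87, -0.02, 88.72], 'ft_force': [-0.34, 0.86, -0.28], 'finger_gap': 29.96, 'grip_force': 0.0, 'joint_pos': [-12.23, -19.82, 115.07, -0.01, 84.89, -10.95]}
[421.2 -83.2  81. ] [280.3 175.9] [335.3 260.7]
[423.1   6.8  81. ] [308.3 194. ] [290.  259.6]
```

View pics/c6.png

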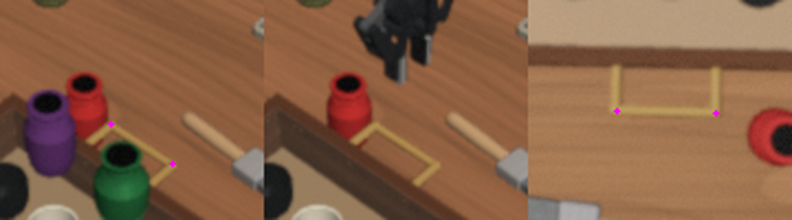

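The model's handle ends project onto the bar in both views, so I descend and close on it.

send_rows:
  steps:
    - [[0, 0, -0.6], [0, 0, 0]]
    - [[0, 0, -1.5], [0, 0, 0]]
    - [[0, 0, -2.4], [0, 0, 0]]
    - [[0, 0, -3.2], [0, 0, 0]]
    - [[0, 0, -3.7], [0, 0, 0]]
    - [[0, 0, -4.0], [0, 0, 0]]
    - [[0, 0, -4.17], [0, 0, 0]]
    - [[0, 0, -4.17], [0, 0, 0]]

```text
time: 21.82
tool_pos: [422.3, -37.9, 65.0]
tcp_rot: [180.0, 0.0, 88.9]
ft_force: [0.8, -0.5, 0.1]
finger_gap: 29.7
grip_force: 0.0
```

send_rows:
  steps:
    - [[0, 0, 0], [0, 0, 0]]
    - [[0, 0, 0], [0, 0, 0]]
    - [[0, 0, 0], [0, 0, 0]]
    - [[0, 0, 0], [0, 0, 0]]
    - [[0, 0, 0], [0, 0, 0]]
    - [[0, 0, 0], [0, 0, 0]]
  fingers: 1
  squeeze: 30

```text
time: 22.58
tool_pos: [422.9, -38.0, 65.5]
tcp_rot: [179.9, 0.0, 88.9]
ft_force: [2.1, -0.3, 4.9]
finger_gap: 8.9
grip_force: 29.9
```

```bash
python3 - <<'E'
from h import *
st()
# arc of handle, relative to shut, units of 30 mm
R,z=np.hypot(215,6),np.arctan2(6,215)
for th in np.r_[0:1.651:.055]:
    print(round(th,2),((215-R*np.cos(th+z))/30).round(2),(-(215-R*np.cos(th+z))/30*.021).round(2),((R*np.sin(th+z)-6)/30).round(2))
E
```

```text
{'time': 22.58, 'tool_pos': [422.88, -38.04, 65.54], 'tcp_rot': [179.9, 0.02, 88.85], 'ft_force': [2.07, -0.28, 4.9], 'finger_gap': 8.93, 'grip_force': 29.87, 'joint_pos': [-12.07, -12.11, 122.28, 0.0, 69.72, -10.92]}
0.0 0.0 -0.0 0.0
0.06 0.02 -0.0 0.39
0.11 0.07 -0.0 0.79
0.16 0.13 -0.0 1.17
0.22 0.22 -0.0 1.56
0.28 0.32 -0.01 1.94
0.33 0.45 -0.01 2.31
0.38 0.6 -0.01 2.68
0.44 0.77 -0.02 3.03
0.5 0.96 -0.02 3.38
0.55 1.16 -0.02 3.72
0.6 1.39 -0.03 4.04
0.66 1.63 -0.03 4.35
0.72 1.89 -0.04 4.65
0.77 2.16 -0.05 4.93
0.82 2.45 -0.05 5.2
0.88 2.75 -0.06 5.45
0.94 3.07 -0.06 5.69
0.99 3.4 -0.07 5.9
1.04 3.74 -0.08 6.1
1.1 4.09 -0.09 6.28
1.16 4.45 -0.09 6.44
1.21 4.82 -0.1 6.58
1.26 5.2 -0.11 6.69
1.32 5.58 -0.12 6.79
1.38 5.97 -0.13 6.87
1.43 6.36 -0.13 6.92
1.48 6.75 -0.14 6.96
1.54 7.15 -0.15 6.97
1.6 7.54 -0.16 6.96
1.65 7.93 -0.17 6.93
```

send_rows:
  steps:
    - [[0.01, 0, 0.2], [0, 0, 0]]
    - [[0.04, 0, 0.59], [0, 0, 0]]
    - [[0.1, 0, 0.98], [0, 0, 0]]
    - [[0.17, 0, 1.37], [0, 0, 0]]
    - [[0.32, -0.01, 1.94], [0, 0, 0]]
    - [[0.45, -0.01, 2.31], [0, 0, 0]]
    - [[0.6, -0.01, 2.68], [0, 0, 0]]
    - [[0.77, -0.02, 3.03], [0, 0, 0]]
    - [[0.96, -0.02, 3.38], [0, 0, 0]]
    - [[1.16, -0.02, 3.72], [0, 0, 0]]

```text
time: 23.82
tool_pos: [457.2, -38.7, 175.4]
tcp_rot: [180.0, 0.0, 88.8]
ft_force: [12.4, -2.5, -11.2]
finger_gap: 8.4
grip_force: 29.9
```

send_rows:
  steps:
    - [[0.23, -0.01, 0.32], [0, 0, 0]]
    - [[0.47, -0.01, 0.63], [0, 0, 0]]
    - [[0.73, -0.02, 0.93], [0, 0, 0]]
    - [[1.0, -0.03, 1.21], [0, 0, 0]]
    - [[1.29, -0.03, 1.48], [0, 0, 0]]
    - [[1.59, -0.04, 1.73], [0, 0, 0]]
    - [[1.91, -0.04, 1.97], [0, 0, 0]]
    - [[2.24, -0.05, 2.18], [0, 0, 0]]
    - [[2.58, -0.06, 2.38], [0, 0, 0]]
    - [[2.93, -0.07, 2.56], [0, 0, 0]]

```text
time: 25.08
tool_pos: [545.5, -40.7, 255.0]
tcp_rot: [179.9, 0.0, 88.9]
ft_force: [-4.5, -1.0, 4.4]
finger_gap: 8.7
grip_force: 29.8
```

send_rows:
  steps:
    - [[0.36, -0.0, 0.16], [0, 0, 0]]
    - [[0.73, -0.01, 0.3], [0, 0, 0]]
    - [[1.11, -0.02, 0.41], [0, 0, 0]]
    - [[1.49, -0.03, 0.51], [0, 0, 0]]
    - [[1.88, -0.04, 0.59], [0, 0, 0]]
    - [[2.27, -0.04, 0.64], [0, 0, 0]]
    - [[2.66, -0.05, 0.68], [0, 0, 0]]
    - [[3.06, -0.06, 0.69], [0, 0, 0]]
    - [[3.45, -0.07, 0.68], [0, 0, 0]]
    - [[3.6, -0.07, 0.67], [0, 0, 0]]

```text
time: 26.32
tool_pos: [653.6, -42.9, 273.1]
tcp_rot: [180.0, 0.0, 88.8]
ft_force: [-0.5, -4.9, 3.4]
finger_gap: 8.5
grip_force: 32.0
```

send_rows:
  steps:
    - [[0, 0, 0], [0, 0, 0]]
    - [[0, 0, 0], [0, 0, 0]]
    - [[0, 0, 0], [0, 0, 0]]

```text
time: 26.7
tool_pos: [652.4, -42.9, 273.2]
tcp_rot: [-180.0, 0.0, 88.8]
ft_force: [-0.1, -5.4, 2.0]
finger_gap: 8.2
grip_force: 31.9
```

```bash
python3 - <<'E'
from h import *
st()
s=snapshot("scene");save(s,"s7");cv2.imwrite("pics/c7.png",cv2.resize(s["img"][60:300,120:400][:,:,::-1],None,fx=2,fy=2))
E
```

```text
{'time': 26.7, 'tool_pos': [652.44, -42.91, 273.16], 'tcp_rot': [-179.99, 0.01, 88.84], 'ft_force': [-0.09, -5.42, 2.03], 'finger_gap': 8.21, 'grip_force': 31.9, 'joint_pos': [-8.25, 15.12, 72.28, -0.02, 92.61, -7.08]}
```

View pics/c7.png

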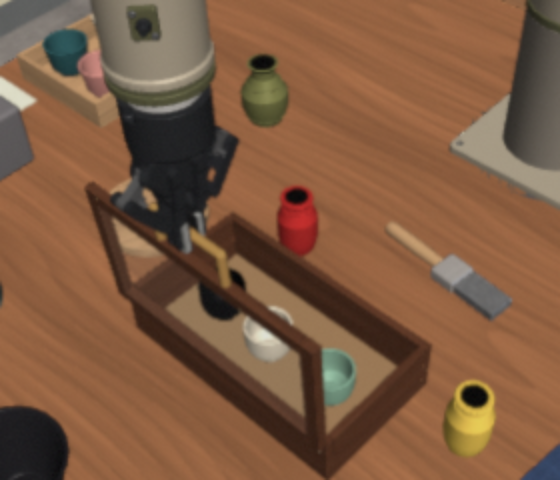

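The lid stands slightly past upright in the grip. I release and lift away.

send_rows:
  steps:
    - [[0, 0, 0], [0, 0, 0]]
    - [[0, 0, 0], [0, 0, 0]]
    - [[0, 0, 0], [0, 0, 0]]
    - [[0, 0, 0], [0, 0, 0]]
    - [[0, 0, 0.4], [0, 0, 0]]
    - [[0, 0, 1.0], [0, 0, 0]]
    - [[0, 0, 1.7], [0, 0, 0]]
    - [[0, 0, 1.9], [0, 0, 0]]
    - [[0, 0, 1.9], [0, 0, 0]]
    - [[0, 0, 1.9], [0, 0, 0]]
  fingers: 0.6

```text
time: 28.0
tool_pos: [652.4, -42.6, 329.3]
tcp_rot: [-179.9, -0.0, 88.9]
ft_force: [-0.0, 0.7, -0.5]
finger_gap: 34.4
grip_force: 0.0
```

```bash
cat > i.py <<'E'
from h import *
st()
S={c:snapshot(c) for c in("scene","top")}
for c in S: save(S[c],c+"8")
def C(l,z):
    for c in S:
        for q in finder.trace(l,c)[:2]:
            p=np.argwhere(q["mask"])[:,::-1]
            if len(p): print(l,c,round(q["confidence"],2),len(p),p.mean(0).round(),onz(S[c],p.mean(0),z).round(1))
        print(l,c,[(onz(S[c],np.array(q["at"])*W,35).round(1),round(q["confidence"],2)) for q in finder.pinpoint(l,c)[:2]])
for l in("cup_black_mid","cup_white_mid","cup_celadon_mid"): C(l,45)
cv2.imwrite("pics/c8.png",cv2.resize(np.hstack([S["scene"]["img"][60:300,140:380],S["top"]["img"][60:300,220:480]])[:,:,::-1],None,fx=1.6,fy=1.6))
E
python3 i.py
```

```text
{'time': 28.0, 'tool_pos': [652.43, -42.64, 329.34], 'tcp_rot': [-179.92, -0.01, 88.85], 'ft_force': [-0.02, 0.71, -0.46], 'finger_gap': 34.38, 'grip_force': 0.0, 'joint_pos': [-8.23, 15.05, 66.58, 0.0, 98.45, -7.08]}
cup_black_mid scene 0.91 495 [231. 205.] [ 547.4 -131.2   45. ]
cup_black_mid scene [(array([ 547.2, -126.9,   35. ]), 0.71)]
cup_black_mid top 0.98 491 [357. 196.] [ 556.  -134.2   45. ]
cup_black_mid top [(array([ 549.1, -131.1,   35. ]), 0.84), (array([565.1, 337.2,  35. ]), 0.63)]
cup_white_mid scene 0.87 505 [255. 225.] [555.4 -46.7  45. ]
cup_white_mid scene [(array([560.9, -54. ,  35. ]), 0.86)]
cup_white_mid top 0.95 395 [315. 191.] [565.8 -46.5  45. ]
cup_white_mid top [(array([558.7, -44.2,  35. ]), 0.94)]
cup_celadon_mid scene 0.78 586 [285. 249.] [560.6  50.8  45. ]
cup_celadon_mid scene [(array([563.7,  49.6,  35. ]), 0.83)]
cup_celadon_mid top 0.64 212 [270. 188.] [573.2  50.3  45. ]
cup_celadon_mid top [(array([560.1,  44.2,  35. ]), 0.47)]
```

View pics/c8.png

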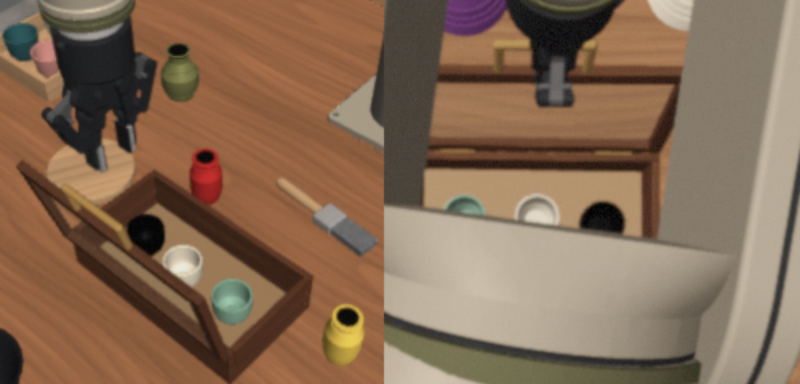

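The released lid rests leaning back, open, and the black cup at scene (231,205) is reachable. Its estimates agree at about (547,-131). I move over it and descend.

send_rows:
  steps:
    - [[-0.5, -0.4, 0], [0, 0, 0]]
    - [[-1.5, -1.25, 0], [0, 0, 0]]
    - [[-2.6, -2.17, 0], [0, 0, 0]]
    - [[-3.3, -2.76, -0.6], [0, 0, 0]]
    - [[-3.52, -2.94, -1.8], [0, 0, 0]]
    - [[-3.52, -2.94, -3.3], [0, 0, 0]]
    - [[-3.52, -2.94, -4.8], [0, 0, 0]]
    - [[-3.52, -2.94, -6.2], [0, 0, 0]]
    - [[-3.52, -2.94, -7.1], [0, 0, 0]]
    - [[-3.52, -2.94, -7.34], [0, 0, 0]]
  fingers: 0

```text
time: 29.95
tool_pos: [545.6, -130.4, 107.9]
tcp_rot: [-179.8, -0.1, 88.9]
ft_force: [-0.4, -0.8, 0.4]
finger_gap: 85.3
grip_force: 0.0
```

send_rows:
  steps:
    - [[0, 0, -0.4], [0, 0, 0]]
    - [[0, 0, -1.0], [0, 0, 0]]
    - [[0, 0, -1.6], [0, 0, 0]]
    - [[0, 0, -2.2], [0, 0, 0]]
    - [[0, 0, -2.6], [0, 0, 0]]
    - [[0, 0, -2.87], [0, 0, 0]]
    - [[0, 0, -2.87], [0, 0, 0]]
    - [[0, 0, -2.87], [0, 0, 0]]

```text
time: 30.95
tool_pos: [547.6, -131.0, 24.6]
tcp_rot: [179.9, 0.0, 88.9]
ft_force: [0.3, 1.6, 0.3]
finger_gap: 85.1
grip_force: 0.0
```

send_rows:
  steps:
    - [[0, 0, 0], [0, 0, 0]]
    - [[0, 0, 0], [0, 0, 0]]
    - [[0, 0, 0], [0, 0, 0]]
    - [[0, 0, 0], [0, 0, 0]]
    - [[0, 0, 0], [0, 0, 0]]
    - [[0, 0, 0], [0, 0, 0]]
    - [[0, 0, 0], [0, 0, 0]]
  fingers: 1
  squeeze: 25

```text
time: 31.82
tool_pos: [547.7, -131.0, 24.9]
tcp_rot: [179.9, 0.0, 88.9]
ft_force: [-1.0, 1.3, 6.3]
finger_gap: 58.3
grip_force: 26.6
```

send_rows:
  steps:
    - [[0, 0, 0.2], [0, 0, 0]]
    - [[0, 0, 0.6], [0, 0, 0]]
    - [[0, 0, 1.2], [0, 0, 0]]
    - [[0, 0, 1.9], [0, 0, 0]]
    - [[0, 0, 2.7], [0, 0, 0]]
    - [[0, 0, 3.3], [0, 0, 0]]
    - [[0, 0, 3.7], [0, 0, 0]]
    - [[0, 0, 3.8], [0, 0, 0]]

```text
time: 32.83
tool_pos: [547.6, -131.0, 139.0]
tcp_rot: [179.9, 0.0, 88.9]
ft_force: [-0.8, -0.3, -0.2]
finger_gap: 58.4
grip_force: 27.0
```

```bash
cat > j.py <<'E'
from h import *
st()
from scipy.ndimage import map_coordinates
S={c:snapshot(c) for c in("scene","top")}
A=np.linspace(0,2*np.pi,120,endpoint=False)
for c in S:
    im=cv2.imread(f"pics/{c}0.png").astype(float)
    lab=cv2.GaussianBlur(im,(0,0),.7)
    def val(x,y,r):
        p=np.array([proj(S[c],(x+r*np.cos(a),y+r*np.sin(a),28)) for a in A])
        return np.stack([map_coordinates(lab[:,:,k],[p[:,1],p[:,0]],order=1) for k in range(3)],1)
    best=[]
    for x in range(484,512,2):
        for y in range(-328,-306,2):
            d=np.abs(val(x,y,72)-val(x,y,79)).sum(1)
            best.append((d.mean(),x,y))
    best.sort(reverse=True);print(c,[(round(b[0],1),b[1],b[2]) for b in best[:6]])
E
python3 j.py
```

```text
{'time': 32.83, 'tool_pos': [547.56, -131.04, 139.01], 'tcp_rot': [179.92, 0.02, 88.85], 'ft_force': [-0.8, -0.31, -0.18], 'finger_gap': 58.4, 'grip_force': 27.05, 'joint_pos': [-18.68, 5.27, 97.44, 0.0, 77.21, -17.53]}
scene [(np.float64(85.6), 498, -318), (np.float64(85.4), 496, -318), (np.float64(83.6), 496, -320), (np.float64(82.1), 498, -320), (np.float64(80.0), 498, -316), (np.float64(79.0), 496, -316)]
top [(np.float64(96.7), 494, -320), (np.float64(94.1), 496, -320), (np.float64(89.5), 494, -318), (np.float64(87.7), 494, -322), (np.float64(86.6), 496, -318), (np.float64(85.7), 496, -322)]
```

send_rows:
  steps:
    - [[-0.08, -0.3, 0], [0, 0, 0]]
    - [[-0.27, -1.0, 0], [0, 0, 0]]
    - [[-0.55, -2.0, 0], [0, 0, 0]]
    - [[-0.82, -3.0, 0], [0, 0, 0]]
    - [[-1.1, -4.0, 0], [0, 0, 0]]
    - [[-1.36, -5.0, 0], [0, 0, 0]]
    - [[-1.58, -5.8, 0], [0, 0, 0]]
    - [[-1.68, -6.15, 0], [0, 0, 0]]
    - [[-1.71, -6.27, 0], [0, 0, 0]]
    - [[-1.71, -6.27, 0], [0, 0, 0]]

```text
time: 34.17
tool_pos: [495.9, -318.5, 137.7]
tcp_rot: [-180.0, -0.0, 88.9]
ft_force: [-0.3, 0.2, -0.2]
finger_gap: 58.0
grip_force: 27.0
```

send_rows:
  steps:
    - [[0, 0, -0.3], [0, 0, 0]]
    - [[0, 0, -0.9], [0, 0, 0]]
    - [[0, 0, -1.6], [0, 0, 0]]
    - [[0, 0, -2.2], [0, 0, 0]]
    - [[0, 0, -2.6], [0, 0, 0]]
    - [[0, 0, -2.85], [0, 0, 0]]
    - [[0, 0, -3.0], [0, 0, 0]]
    - [[0, 0, -3.1], [0, 0, 0]]
    - [[0, 0, -3.1], [0, 0, 0]]
    - [[0, 0, -3.1], [0, 0, 0]]

```text
time: 35.42
tool_pos: [496.1, -319.2, 45.5]
tcp_rot: [180.0, 0.0, 88.9]
ft_force: [-0.0, 0.7, -0.3]
finger_gap: 58.8
grip_force: 27.0
```

```bash
python3 - <<'E'
from h import *
st()
S={c:snapshot(c) for c in("scene","top")}
for c in S:
    for q in finder.trace("cup_black_mid",c)[:2]:
        p=np.argwhere(q["mask"])[:,::-1]
        if len(p): print(c,round(q["confidence"],2),len(p),onz(S[c],p.mean(0),60).round(1))
cv2.imwrite("pics/c9.png",cv2.resize(np.hstack([S["scene"]["img"][90:240,120:270],S["top"]["img"][150:300,370:520]])[:,:,::-1],None,fx=2.6,fy=2.6))
E
```

```text
{'time': 35.42, 'tool_pos': [496.12, -319.2, 45.52], 'tcp_rot': [179.96, 0.03, 88.85], 'ft_force': [-0.03, 0.7, -0.3], 'finger_gap': 58.81, 'grip_force': 27.05, 'joint_pos': [-37.74, 15.25, 96.69, 0.0, 68.01, -36.59]}
scene 0.83 358 [ 493.1 -315.4   60. ]
top 0.85 454 [ 494.5 -309.8   60. ]
```

View pics/c9.png

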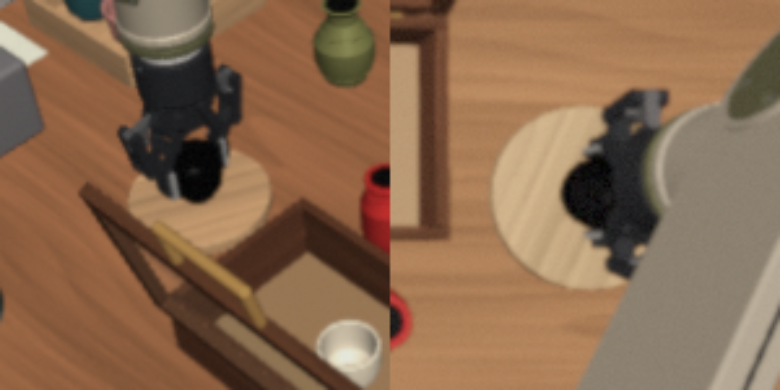

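The cup hangs upright over the stand's middle, just above its surface. I lower it the last 3–4 mm and release.

send_rows:
  steps:
    - [[0, 0, -0.05], [0, 0, 0]]
    - [[0, 0, -0.09], [0, 0, 0]]
    - [[0, 0, -0.12], [0, 0, 0]]
    - [[0, 0, -0.12], [0, 0, 0]]
    - [[0, 0, -0.12], [0, 0, 0]]

```text
time: 36.25
tool_pos: [495.9, -319.1, 42.9]
tcp_rot: [180.0, 0.0, 88.9]
ft_force: [-5.6, 3.6, 11.7]
finger_gap: 58.2
grip_force: 27.9
```

send_rows:
  steps:
    - [[0, 0, 0], [0, 0, 0]]
    - [[0, 0, 0], [0, 0, 0]]
    - [[0, 0, 0], [0, 0, 0]]
    - [[0, 0, 0], [0, 0, 0]]
    - [[0, 0, 0], [0, 0, 0]]
    - [[0, 0, 0.3], [0, 0, 0]]
    - [[0, 0, 0.9], [0, 0, 0]]
    - [[0, 0, 2.0], [0, 0, 0]]
    - [[0, 0, 3.5], [0, 0, 0]]
    - [[0, 0, 5.0], [0, 0, 0]]
  fingers: 0

```text
time: 37.5
tool_pos: [495.9, -319.1, 194.4]
tcp_rot: [179.9, 0.1, 88.9]
ft_force: [0.9, -1.0, -1.0]
finger_gap: 85.2
grip_force: 0.0
```

send_rows:
  steps:
    - [[0, 0, 1.0], [0, 0, 0]]
    - [[0, 0, 2.5], [0, 0, 0]]
    - [[0, 0, 4.0], [0, 0, 0]]
    - [[0, 0, 4.9], [0, 0, 0]]
    - [[0, 0, 5.0], [0, 0, 0]]
    - [[0, 0, 5.0], [0, 0, 0]]
  fingers: 0.65

```text
time: 38.25
tool_pos: [495.6, -318.8, 341.3]
tcp_rot: [180.0, 0.0, 88.9]
ft_force: [-0.8, 0.8, -0.3]
finger_gap: 30.1
grip_force: 0.0
```

```bash
cat > k.py <<'E'
from h import *
st()
S={c:snapshot(c) for c in("scene","top")}
for c in S:
    save(S[c],c+"10")
    for q in finder.trace("cup_black_mid",c)[:2]:
        p=np.argwhere(q["mask"])[:,::-1]
        if len(p): print(c,round(q["confidence"],2),len(p),p.mean(0).round(),onz(S[c],p.mean(0),60).round(1))
c=np.array([549.6,-40.9]);a=np.radians(-1.2);X=np.array([np.cos(a),np.sin(a)]);Y=np.array([-X[1],X[0]])
R,z=np.hypot(215,6),np.arctan2(6,215)
I={k:S[k]["img"][:,:,::-1].copy() for k in S}
for th,col in((1.8,(255,0,255)),(1.7,(0,255,0))):
  for y in(-45,45):
    p=[*(c+(87.5-R*np.cos(th+z))*X+y*Y),75+R*np.sin(th+z)];print(th,np.round(p,1))
    for k in S: cv2.circle(I[k],tuple(proj(S[k],p).round().astype(int)),1,col,-1)
cv2.imwrite("pics/c10.png",cv2.resize(np.hstack([I["scene"][110:250,140:280],I["top"][60:200,250:390]]),None,fx=2.8,fy=2.8,interpolation=cv2.INTER_CUBIC))
E
python3 k.py
```

```text
{'time': 38.25, 'tool_pos': [495.64, -318.85, 341.26], 'tcp_rot': [180.0, 0.0, 88.85], 'ft_force': [-0.75, 0.82, -0.27], 'finger_gap': 30.13, 'grip_force': 0.0, 'joint_pos': [-37.74, 4.76, 76.81, -0.0, 98.42, -36.59]}
scene 0.91 428 [195. 156.] [ 497.8 -317.3   60. ]
top 0.9 753 [452. 224.] [ 494.6 -321.2   60. ]
1.8 [690.8 -88.9 283. ]
1.8 [692.7   1.1 283. ]
1.7 [669.8 -88.4 287.4]
1.7 [671.7   1.6 287.4]
```

View pics/c10.png

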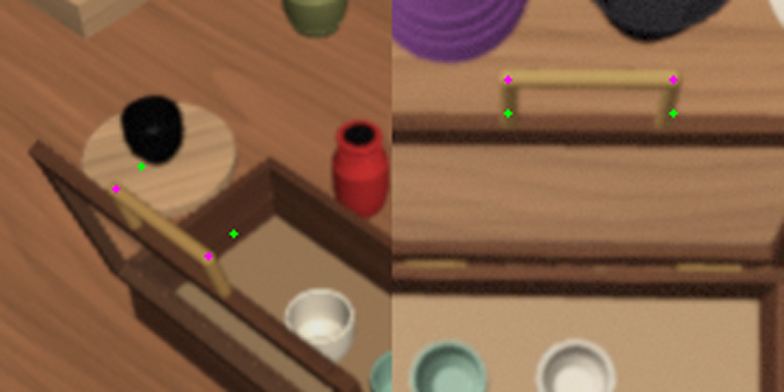

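The lid's handle matches the fully open pose (1.8 rad), with its middle at (692,-44,283). The cup stands upright in the middle of the stand. I go above the handle and down onto it.

send_rows:
  steps:
    - [[0.3, 0.42, 0], [0, 0, 0]]
    - [[0.9, 1.26, 0], [0, 0, 0]]
    - [[1.7, 2.39, 0], [0, 0, 0]]
    - [[2.6, 3.65, 0], [0, 0, 0]]
    - [[3.5, 4.91, 0], [0, 0, 0]]
    - [[4.4, 6.18, 0], [0, 0, 0]]
    - [[5.3, 7.44, 0], [0, 0, 0]]
    - [[6.0, 8.43, 0], [0, 0, 0]]
    - [[6.4, 8.99, 0], [0, 0, 0]]
    - [[6.53, 9.17, 0], [0, 0, 0]]

```text
time: 39.7
tool_pos: [692.2, -41.5, 340.4]
tcp_rot: [-179.9, -0.0, 89.0]
ft_force: [-0.8, -0.6, -1.0]
finger_gap: 30.1
grip_force: 0.0
```

send_rows:
  steps:
    - [[0, 0, 0], [0, 0, 0]]
    - [[0, 0, -0.4], [0, 0, 0]]
    - [[0, 0, -1.0], [0, 0, 0]]
    - [[0, 0, -1.6], [0, 0, 0]]
    - [[0, 0, -2.1], [0, 0, 0]]
    - [[0, 0, -2.4], [0, 0, 0]]
    - [[0, 0, -2.47], [0, 0, 0]]
    - [[0, 0, -2.47], [0, 0, 0]]

```text
time: 40.7
tool_pos: [691.9, -43.9, 267.8]
tcp_rot: [180.0, 0.0, 88.9]
ft_force: [-0.2, -0.9, -0.2]
finger_gap: 30.1
grip_force: 0.0
```

send_rows:
  steps:
    - [[0, 0, 0], [0, 0, 0]]
    - [[0, 0, 0], [0, 0, 0]]
    - [[0, 0, 0], [0, 0, 0]]
    - [[0, 0, 0], [0, 0, 0]]
    - [[0, 0, 0], [0, 0, 0]]
    - [[0, 0, 0], [0, 0, 0]]
  fingers: 1
  squeeze: 30

```text
time: 41.45
tool_pos: [692.2, -43.9, 268.3]
tcp_rot: [179.9, 0.0, 88.9]
ft_force: [1.8, 1.2, 6.0]
finger_gap: 8.8
grip_force: 29.6
```

```bash
python3 - <<'E'
from h import *
st()
R,z=np.hypot(215,6),np.arctan2(6,215)
f=lambda th:np.array([-R*np.cos(th+z)*1,R*np.cos(th+z)*.021,R*np.sin(th+z)])/30
T=[1.78,1.74,1.69]+list(np.arange(1.635,.1,-.055))+[.07,.045,.025,.01,0,0]
T=T+[0]*(-len(T)%10)
prev=f(1.8)
for i in range(0,len(T),10):
    print([[ (f(t)-prev).round(2).tolist(),[0,0,0]] for t in T[i:i+10]]);print(round(T[i+9],3));prev=prev+(f(T[i+9])-prev).round(2)
E
```

```text
{'time': 41.45, 'tool_pos': [692.24, -43.9, 268.34], 'tcp_rot': [179.89, 0.01, 88.86], 'ft_force': [1.75, 1.22, 5.97], 'finger_gap': 8.77, 'grip_force': 29.64, 'joint_pos': [-7.86, 21.44, 65.14, 0.0, 93.31, -6.72]}
[[[-0.14, 0.0, 0.04], [0, 0, 0]], [[-0.42, 0.01, 0.1], [0, 0, 0]], [[-0.77, 0.02, 0.16], [0, 0, 0]], [[-1.16, 0.02, 0.21], [0, 0, 0]], [[-1.56, 0.03, 0.23], [0, 0, 0]], [[-1.95, 0.04, 0.23], [0, 0, 0]], [[-2.35, 0.05, 0.22], [0, 0, 0]], [[-2.74, 0.06, 0.18], [0, 0, 0]], [[-3.13, 0.07, 0.12], [0, 0, 0]], [[-3.51, 0.07, 0.03], [0, 0, 0]]]
1.305
[[[-0.38, 0.01, -0.1], [0, 0, 0]], [[-0.76, 0.02, -0.22], [0, 0, 0]], [[-1.12, 0.03, -0.37], [0, 0, 0]], [[-1.48, 0.03, -0.53], [0, 0, 0]], [[-1.83, 0.04, -0.72], [0, 0, 0]], [[-2.17, 0.05, -0.92], [0, 0, 0]], [[-2.5, 0.06, -1.14], [0, 0, 0]], [[-2.81, 0.06, -1.38], [0, 0, 0]], [[-3.11, 0.07, -1.64], [0, 0, 0]], [[-3.4, 0.08, -1.91], [0, 0, 0]]]
0.755
[[[-0.27, 0.0, -0.28], [0, 0, 0]], [[-0.52, 0.01, -0.59], [0, 0, 0]], [[-0.76, 0.01, -0.9], [0, 0, 0]], [[-0.98, 0.02, -1.23], [0, 0, 0]], [[-1.18, 0.02, -1.57], [0, 0, 0]], [[-1.36, 0.02, -1.92], [0, 0, 0]], [[-1.52, 0.03, -2.28], [0, 0, 0]], [[-1.67, 0.03, -2.64], [0, 0, 0]], [[-1.79, 0.03, -3.02], [0, 0, 0]], [[-1.89, 0.03, -3.4], [0, 0, 0]]]
0.205
[[[-0.08, 0.01, -0.39], [0, 0, 0]], [[-0.16, 0.01, -0.95], [0, 0, 0]], [[-0.17, 0.01, -1.13], [0, 0, 0]], [[-0.18, 0.01, -1.27], [0, 0, 0]], [[-0.19, 0.01, -1.38], [0, 0, 0]], [[-0.19, 0.01, -1.45], [0, 0, 0]], [[-0.19, 0.01, -1.45], [0, 0, 0]], [[-0.19, 0.01, -1.45], [0, 0, 0]], [[-0.19, 0.01, -1.45], [0, 0, 0]], [[-0.19, 0.01, -1.45], [0, 0, 0]]]
0
```

send_rows:
  steps:
    - [[-0.14, 0.0, 0.04], [0, 0, 0]]
    - [[-0.42, 0.01, 0.1], [0, 0, 0]]
    - [[-0.77, 0.02, 0.16], [0, 0, 0]]
    - [[-1.16, 0.02, 0.21], [0, 0, 0]]
    - [[-1.56, 0.03, 0.23], [0, 0, 0]]
    - [[-1.95, 0.04, 0.23], [0, 0, 0]]
    - [[-2.35, 0.05, 0.22], [0, 0, 0]]
    - [[-2.74, 0.06, 0.18], [0, 0, 0]]
    - [[-3.13, 0.07, 0.12], [0, 0, 0]]
    - [[-3.51, 0.07, 0.03], [0, 0, 0]]

```text
time: 42.7
tool_pos: [585.4, -41.6, 267.5]
tcp_rot: [-179.9, -0.0, 88.9]
ft_force: [1.1, 1.2, 1.1]
finger_gap: 8.7
grip_force: 31.2
```

send_rows:
  steps:
    - [[-0.38, 0.01, -0.1], [0, 0, 0]]
    - [[-0.76, 0.02, -0.22], [0, 0, 0]]
    - [[-1.12, 0.03, -0.37], [0, 0, 0]]
    - [[-1.48, 0.03, -0.53], [0, 0, 0]]
    - [[-1.83, 0.04, -0.72], [0, 0, 0]]
    - [[-2.17, 0.05, -0.92], [0, 0, 0]]
    - [[-2.5, 0.06, -1.14], [0, 0, 0]]
    - [[-2.81, 0.06, -1.38], [0, 0, 0]]
    - [[-3.11, 0.07, -1.64], [0, 0, 0]]
    - [[-3.4, 0.08, -1.91], [0, 0, 0]]

```text
time: 43.95
tool_pos: [483.7, -39.5, 210.4]
tcp_rot: [-180.0, 0.0, 88.9]
ft_force: [0.9, 0.6, -1.6]
finger_gap: 9.0
grip_force: 30.0
```

send_rows:
  steps:
    - [[-0.27, 0.0, -0.28], [0, 0, 0]]
    - [[-0.52, 0.01, -0.59], [0, 0, 0]]
    - [[-0.76, 0.01, -0.9], [0, 0, 0]]
    - [[-0.98, 0.02, -1.23], [0, 0, 0]]
    - [[-1.18, 0.02, -1.57], [0, 0, 0]]
    - [[-1.36, 0.02, -1.92], [0, 0, 0]]
    - [[-1.52, 0.03, -2.28], [0, 0, 0]]
    - [[-1.67, 0.03, -2.64], [0, 0, 0]]
    - [[-1.79, 0.03, -3.02], [0, 0, 0]]
    - [[-1.89, 0.03, -3.4], [0, 0, 0]]

```text
time: 45.2
tool_pos: [427.9, -38.4, 108.3]
tcp_rot: [180.0, -0.0, 88.9]
ft_force: [6.3, 2.2, -1.8]
finger_gap: 8.8
grip_force: 29.4
```

send_rows:
  steps:
    - [[-0.05, 0.0, -0.3], [0, 0, 0]]
    - [[-0.09, 0.01, -0.57], [0, 0, 0]]
    - [[-0.13, 0.01, -0.8], [0, 0, 0]]
    - [[-0.16, 0.01, -0.99], [0, 0, 0]]
    - [[-0.17, 0.01, -1.13], [0, 0, 0]]
    - [[-0.18, 0.01, -1.27], [0, 0, 0]]
    - [[-0.19, 0.01, -1.38], [0, 0, 0]]
    - [[-0.19, 0.01, -1.44], [0, 0, 0]]
    - [[-0.19, 0.01, -1.44], [0, 0, 0]]
    - [[-0.19, 0.01, -1.44], [0, 0, 0]]

```text
time: 46.45
tool_pos: [423.0, -38.3, 68.3]
tcp_rot: [179.9, 0.0, 88.9]
ft_force: [-8.2, 3.0, 24.6]
finger_gap: 8.9
grip_force: 32.0
```

send_rows:
  steps:
    - [[0, 0, 0], [0, 0, 0]]
    - [[0, 0, 0], [0, 0, 0]]
    - [[0, 0, 0], [0, 0, 0]]
    - [[0, 0, 0], [0, 0, 0]]
    - [[0, 0, 0.5], [0, 0, 0]]
    - [[0, 0, 1.4], [0, 0, 0]]
    - [[0, 0, 2.6], [0, 0, 0]]
    - [[0, 0, 3.8], [0, 0, 0]]
    - [[0, 0, 4.2], [0, 0, 0]]
    - [[0, 0, 4.2], [0, 0, 0]]
  fingers: 0.65

```text
time: 47.7
tool_pos: [422.6, -38.3, 192.7]
tcp_rot: [179.9, 0.0, 88.9]
ft_force: [-0.2, 0.3, -0.7]
finger_gap: 30.1
grip_force: 0.0
```

```bash
cat > l.py <<'E'
from h import *
st()
S={c:snapshot(c) for c in("scene","top")}
s,t=S["scene"],S["top"];save(s,"s11");save(t,"t11")
D=lambda n,k:cv2.imread(f"pics/{n}.png")[:,:,::-1]
# lid shut? compare handle/lid region with the picture before opening
a=D("s5",0).astype(int);b=s["img"].astype(int)
m=np.abs(a-b).sum(2)>60
print("diff in case/handle region scene:",m[160:300,180:335].sum(),"baseline shift test:",(np.abs(np.roll(a,2,0)-b).sum(2)>60)[160:300,180:335].sum())
y,x=np.nonzero(m[160:300,180:335]);print(x.min()+180,x.max()+180,y.min()+160,y.max()+160)
for l,z in(("vase_green_mid",49),("vase_purple_mid",49),("cup_black_mid",53),("cup_white_mid",35),("cup_celadon_mid",35)):
    for c in S:
        for q in finder.trace(l,c)[:3]:
            p=np.argwhere(q["mask"])[:,::-1]
            if len(p): print(l,c,round(q["confidence"],2),len(p),onz(S[c],p.mean(0),z).round(1))
cv2.imwrite("pics/c11.png",cv2.resize(np.hstack([s["img"][120:320,150:350],t["img"][130:330,250:450]])[:,:,::-1],None,fx=2,fy=2))
E
python3 l.py
```

```text
{'time': 47.7, 'tool_pos': [422.62, -38.32, 192.65], 'tcp_rot': [179.88, 0.02, 88.85], 'ft_force': [-0.22, 0.31, -0.71], 'finger_gap': 30.1, 'grip_force': 0.0, 'joint_pos': [-12.11, -19.93, 114.73, -0.0, 85.08, -10.96]}
diff in case/handle region scene: 715 baseline shift test: 2859
184 243 160 220
vase_green_mid scene 0.7 943 [443.3 347.8  49. ]
vase_green_mid top 0.62 729 [441.1 348.9  49. ]
vase_purple_mid scene 0.85 774 [504.5 201.4  49. ]
vase_purple_mid scene 0.56 908 [562.8 334.3  49. ]
vase_purple_mid top 0.96 617 [500.1 201.3  49. ]
vase_purple_mid top 0.87 755 [563.1 337.3  49. ]
cup_black_mid scene 0.56 459 [ 492.6 -324.3   53. ]
cup_black_mid scene 0.22 4282 [550.  350.2  53. ]
cup_black_mid top 0.77 799 [ 494.9 -324.1   53. ]
```

Apart from the black cup's old and new places, the scene matches the view before opening, so the lid is shut. The cup is on the stand and the vases are on the mat. I fetch the purple vase.

send_rows:
  steps:
    - [[0.2, 0.5, 0], [0, 0, 0]]
    - [[0.65, 1.7, 0], [0, 0, 0]]
    - [[1.2, 3.2, 0], [0, 0, 0]]
    - [[1.83, 4.9, 0], [0, 0, 0]]
    - [[2.5, 6.6, 0], [0, 0, 0]]
    - [[3.1, 8.3, 0], [0, 0, 0]]
    - [[3.8, 10.0, 0], [0, 0, 0]]
    - [[4.3, 11.4, 0], [0, 0, 0]]
    - [[4.6, 12.2, 0], [0, 0, 0]]
    - [[4.67, 12.41, 0], [0, 0, 0]]
  fingers: 0

```text
time: 49.55
tool_pos: [562.1, 335.4, 191.0]
tcp_rot: [-180.0, 0.0, 88.9]
ft_force: [-0.5, 0.1, 0.3]
finger_gap: 85.3
grip_force: 0.0
```

send_rows:
  steps:
    - [[0, 0, -0.3], [0, 0, 0]]
    - [[0, 0, -1.0], [0, 0, 0]]
    - [[0, 0, -1.9], [0, 0, 0]]
    - [[0, 0, -2.8], [0, 0, 0]]
    - [[0, 0, -3.7], [0, 0, 0]]
    - [[0, 0, -4.5], [0, 0, 0]]
    - [[0, 0, -5.1], [0, 0, 0]]
    - [[0, 0, -5.4], [0, 0, 0]]
    - [[0, 0, -5.42], [0, 0, 0]]
    - [[0, 0, -5.42], [0, 0, 0]]

```text
time: 50.8
tool_pos: [562.8, 334.4, 30.2]
tcp_rot: [179.9, -0.0, 88.9]
ft_force: [1.0, 0.3, -0.3]
finger_gap: 85.4
grip_force: 0.0
```

send_rows:
  steps:
    - [[0, 0, 0], [0, 0, 0]]
    - [[0, 0, 0], [0, 0, 0]]
    - [[0, 0, 0], [0, 0, 0]]
    - [[0, 0, 0], [0, 0, 0]]
    - [[0, 0, 0], [0, 0, 0]]
    - [[0, 0, 0], [0, 0, 0]]
    - [[0, 0, 0], [0, 0, 0]]
    - [[0, 0, 0], [0, 0, 0]]
  fingers: 1
  squeeze: 30

```text
time: 51.8
tool_pos: [562.8, 334.5, 30.1]
tcp_rot: [179.9, -0.0, 88.9]
ft_force: [-0.4, -0.8, 5.3]
finger_gap: 53.1
grip_force: 32.3
```

send_rows:
  steps:
    - [[0, 0, 0.2], [0, 0, 0]]
    - [[0, 0, 0.7], [0, 0, 0]]
    - [[0, 0, 1.5], [0, 0, 0]]
    - [[0, 0, 2.4], [0, 0, 0]]
    - [[0, 0, 3.3], [0, 0, 0]]
    - [[0, 0, 4.2], [0, 0, 0]]
    - [[0, 0, 5.0], [0, 0, 0]]
    - [[0, 0, 5.5], [0, 0, 0]]
    - [[0, 0, 5.75], [0, 0, 0]]
    - [[0, 0, 5.75], [0, 0, 0]]

```text
time: 53.05
tool_pos: [562.2, 334.1, 201.7]
tcp_rot: [180.0, -0.0, 88.9]
ft_force: [1.0, -0.3, -1.8]
finger_gap: 52.5
grip_force: 31.8
```

send_rows:
  steps:
    - [[-0.06, -0.5, 0], [0, 0, 0]]
    - [[-0.2, -1.7, 0], [0, 0, 0]]
    - [[-0.42, -3.4, 0], [0, 0, 0]]
    - [[-0.65, -5.3, 0], [0, 0, 0]]
    - [[-0.9, -7.2, 0], [0, 0, 0]]
    - [[-1.12, -9.1, 0], [0, 0, 0]]
    - [[-1.36, -11.0, 0], [0, 0, 0]]
    - [[-1.56, -12.6, 0], [0, 0, 0]]
    - [[-1.7, -13.7, 0], [0, 0, 0]]
    - [[-1.74, -14.08, 0], [0, 0, 0]]

```text
time: 54.3
tool_pos: [508.5, -90.5, 200.5]
tcp_rot: [-179.9, 0.0, 88.7]
ft_force: [0.1, -0.1, -1.9]
finger_gap: 53.1
grip_force: 31.9
```

send_rows:
  steps:
    - [[0, 0, -0.2], [0, 0, 0]]
    - [[0, 0, -0.7], [0, 0, 0]]
    - [[0, 0, -1.3], [0, 0, 0]]
    - [[0, 0, -1.9], [0, 0, 0]]
    - [[0, 0, -2.4], [0, 0, 0]]
    - [[0, 0, -2.7], [0, 0, 0]]
    - [[0, 0, -2.85], [0, 0, 0]]
    - [[0, 0, -2.93], [0, 0, 0]]
    - [[0, 0, -2.95], [0, 0, 0]]
    - [[0, 0, -2.95], [0, 0, 0]]

```text
time: 55.55
tool_pos: [510.3, -88.4, 113.6]
tcp_rot: [180.0, 0.0, 88.8]
ft_force: [0.8, 1.0, -1.3]
finger_gap: 52.9
grip_force: 31.9
```

send_rows:
  steps:
    - [[0, 0, -0.02], [0, 0, 0]]
    - [[0, 0, -0.04], [0, 0, 0]]
    - [[0, 0, -0.05], [0, 0, 0]]
    - [[0, 0, -0.05], [0, 0, 0]]

```text
time: 56.05
tool_pos: [510.3, -88.4, 113.0]
tcp_rot: [179.9, 0.0, 88.9]
ft_force: [-5.4, 1.5, 8.5]
finger_gap: 52.8
grip_force: 32.9
```

send_rows:
  steps:
    - [[0, 0, 0], [0, 0, 0]]
    - [[0, 0, 0], [0, 0, 0]]
    - [[0, 0, 0], [0, 0, 0]]
    - [[0, 0, 0], [0, 0, 0]]
    - [[0, 0, 0], [0, 0, 0]]
    - [[0, 0, 0.3], [0, 0, 0]]
    - [[0, 0, 0.9], [0, 0, 0]]
    - [[0, 0, 2.0], [0, 0, 0]]
    - [[0, 0, 3.3], [0, 0, 0]]
    - [[0, 0, 4.0], [0, 0, 0]]
  fingers: 0

```text
time: 57.3
tool_pos: [511.1, -88.6, 236.0]
tcp_rot: [179.7, 0.1, 88.9]
ft_force: [-0.2, 0.0, 0.1]
finger_gap: 85.1
grip_force: 0.0
```

send_rows:
  steps:
    - [[-0.1, 0.5, 0], [0, 0, 0]]
    - [[-0.3, 1.9, 0], [0, 0, 0]]
    - [[-0.59, 3.8, 0], [0, 0, 0]]
    - [[-0.88, 5.7, 0], [0, 0, 0]]
    - [[-1.18, 7.6, 0], [0, 0, 0]]
    - [[-1.47, 9.5, 0], [0, 0, 0]]
    - [[-1.77, 11.4, 0], [0, 0, 0]]
    - [[-2.06, 13.2, 0], [0, 0, 0]]
    - [[-2.22, 14.3, 0], [0, 0, 0]]
    - [[-2.26, 14.54, 0], [0, 0, 0]]

```text
time: 58.55
tool_pos: [440.1, 350.0, 230.4]
tcp_rot: [-179.9, 0.0, 89.0]
ft_force: [-0.0, 0.1, -0.1]
finger_gap: 85.6
grip_force: 0.0
```

send_rows:
  steps:
    - [[0, 0, -0.4], [0, 0, 0]]
    - [[0, 0, -1.3], [0, 0, 0]]
    - [[0, 0, -2.4], [0, 0, 0]]
    - [[0, 0, -3.6], [0, 0, 0]]
    - [[0, 0, -4.8], [0, 0, 0]]
    - [[0, 0, -5.7], [0, 0, 0]]
    - [[0, 0, -6.4], [0, 0, 0]]
    - [[0, 0, -6.7], [0, 0, 0]]
    - [[0, 0, -6.75], [0, 0, 0]]
    - [[0, 0, -6.75], [0, 0, 0]]

```text
time: 59.8
tool_pos: [442.8, 347.9, 29.9]
tcp_rot: [179.9, -0.0, 88.8]
ft_force: [0.3, -0.0, -0.0]
finger_gap: 85.1
grip_force: 0.0
```

send_rows:
  steps:
    - [[0, 0, 0], [0, 0, 0]]
    - [[0, 0, 0], [0, 0, 0]]
    - [[0, 0, 0], [0, 0, 0]]
    - [[0, 0, 0], [0, 0, 0]]
    - [[0, 0, 0], [0, 0, 0]]
    - [[0, 0, 0], [0, 0, 0]]
    - [[0, 0, 0], [0, 0, 0]]
    - [[0, 0, 0], [0, 0, 0]]
  fingers: 1
  squeeze: 30

```text
time: 60.8
tool_pos: [442.6, 348.4, 30.2]
tcp_rot: [179.9, -0.0, 88.9]
ft_force: [-2.8, -0.8, 5.7]
finger_gap: 55.2
grip_force: 31.6
```

send_rows:
  steps:
    - [[0, 0, 0.2], [0, 0, 0]]
    - [[0, 0, 0.7], [0, 0, 0]]
    - [[0, 0, 1.5], [0, 0, 0]]
    - [[0, 0, 2.4], [0, 0, 0]]
    - [[0, 0, 3.3], [0, 0, 0]]
    - [[0, 0, 4.2], [0, 0, 0]]
    - [[0, 0, 5.0], [0, 0, 0]]
    - [[0, 0, 5.5], [0, 0, 0]]
    - [[0, 0, 5.75], [0, 0, 0]]
    - [[0, 0, 5.75], [0, 0, 0]]

```text
time: 62.05
tool_pos: [442.2, 347.9, 201.7]
tcp_rot: [180.0, -0.0, 88.9]
ft_force: [0.2, 1.0, -1.6]
finger_gap: 55.0
grip_force: 32.3
```

send_rows:
  steps:
    - [[0.1, -0.5, 0], [0, 0, 0]]
    - [[0.33, -1.5, 0], [0, 0, 0]]
    - [[0.66, -3.0, 0], [0, 0, 0]]
    - [[0.99, -4.5, 0], [0, 0, 0]]
    - [[1.32, -6.0, 0], [0, 0, 0]]
    - [[1.65, -7.5, 0], [0, 0, 0]]
    - [[1.98, -9.0, 0], [0, 0, 0]]
    - [[2.27, -10.3, 0], [0, 0, 0]]
    - [[2.42, -11.0, 0], [0, 0, 0]]
    - [[2.45, -11.13, 0], [0, 0, 0]]

```text
time: 63.3
tool_pos: [514.9, 11.9, 200.5]
tcp_rot: [-179.9, 0.0, 88.7]
ft_force: [0.2, 0.7, -2.1]
finger_gap: 54.6
grip_force: 32.3
```

send_rows:
  steps:
    - [[0, 0, -0.2], [0, 0, 0]]
    - [[0, 0, -0.7], [0, 0, 0]]
    - [[0, 0, -1.3], [0, 0, 0]]
    - [[0, 0, -1.9], [0, 0, 0]]
    - [[0, 0, -2.4], [0, 0, 0]]
    - [[0, 0, -2.7], [0, 0, 0]]
    - [[0, 0, -2.85], [0, 0, 0]]
    - [[0, 0, -2.93], [0, 0, 0]]
    - [[0, 0, -2.95], [0, 0, 0]]
    - [[0, 0, -2.95], [0, 0, 0]]

```text
time: 64.55
tool_pos: [515.9, 14.0, 113.6]
tcp_rot: [180.0, 0.0, 88.9]
ft_force: [0.2, -0.2, -1.9]
finger_gap: 54.6
grip_force: 32.3
```

send_rows:
  steps:
    - [[0, 0, -0.02], [0, 0, 0]]
    - [[0, 0, -0.04], [0, 0, 0]]
    - [[0, 0, -0.05], [0, 0, 0]]
    - [[0, 0, -0.05], [0, 0, 0]]

```text
time: 65.05
tool_pos: [516.1, 14.0, 113.1]
tcp_rot: [179.9, 0.0, 88.9]
ft_force: [-5.5, -0.5, 10.2]
finger_gap: 55.0
grip_force: 33.3
```

Contact is felt. I release, lift and back away toward +y for a clear view.

send_rows:
  steps:
    - [[0, 0, 0], [0, 0, 0]]
    - [[0, 0, 0], [0, 0, 0]]
    - [[0, 0, 0], [0, 0, 0]]
    - [[0, 0, 0], [0, 0, 0]]
    - [[0, 0, 0], [0, 0, 0]]
    - [[0, 0, 0.3], [0, 0, 0]]
    - [[0, 0, 0.9], [0, 0, 0]]
    - [[0, 0, 2.0], [0, 0, 0]]
    - [[0, 0, 3.3], [0, 0, 0]]
    - [[0, 0, 4.0], [0, 0, 0]]
  fingers: 0

```text
time: 66.3
tool_pos: [516.9, 13.9, 236.0]
tcp_rot: [179.7, 0.0, 88.9]
ft_force: [0.3, -0.1, -0.1]
finger_gap: 85.4
grip_force: 0.0
```

send_rows:
  steps:
    - [[-0.2, 1.0, 0], [0, 0, 0]]
    - [[-0.5, 2.5, 0], [0, 0, 0]]
    - [[-0.8, 4.0, 0], [0, 0, 0]]
    - [[-1.1, 5.5, 0], [0, 0, 0]]
    - [[-1.4, 7.0, 0], [0, 0, 0]]
    - [[-1.7, 8.5, 0], [0, 0, 0]]
    - [[-2.0, 10.0, 0], [0, 0, 0]]
    - [[-2.2, 10.9, 0], [0, 0, 0]]
    - [[-2.2, 10.9, 0], [0, 0, 0]]
    - [[-2.2, 10.9, 0], [0, 0, 0]]

```text
time: 67.55
tool_pos: [449.9, 340.7, 232.5]
tcp_rot: [179.9, -0.0, 88.9]
ft_force: [0.3, 0.7, -0.3]
finger_gap: 85.6
grip_force: 0.0
```

```bash
sed -i 's/("vase_green_mid",49),("vase_purple_mid",49)/("vase_green_mid",132),("vase_purple_mid",132)/; s/"s5"/"scene0"/' l.py; python3 l.py
```

```text
{'time': 67.55, 'tool_pos': [449.94, 340.69, 232.53], 'tcp_rot': [179.94, -0.01, 88.87], 'ft_force': [0.31, 0.69, -0.29], 'finger_gap': 85.58, 'grip_force': 0.0, 'joint_pos': [31.94, 1.89, 91.02, -0.03, 87.03, 33.08]}
diff in case/handle region scene: 720 baseline shift test: 2973
184 243 160 220
vase_green_mid scene 0.89 781 [519.2  13.6 132. ]
vase_green_mid top 0.75 654 [514.1  14.9 132. ]
vase_purple_mid scene 0.64 795 [555.5 224.5 132. ]
vase_purple_mid scene 0.62 786 [512.5 -89.3 132. ]
vase_purple_mid scene 0.6 437 [454.6 -89.4 132. ]
vase_purple_mid top 0.83 656 [495.2 181.6 132. ]
vase_purple_mid top 0.7 648 [509.4 -88.8 132. ]
vase_purple_mid top 0.69 591 [ 402.4 -129.2  132. ]
cup_black_mid scene 0.92 402 [ 493.4 -324.5   53. ]
cup_black_mid top 0.97 806 [ 495.2 -324.3   53. ]
cup_white_mid scene 0.55 7872 [536.1 -48.5  35. ]
```

View pics/c11.png

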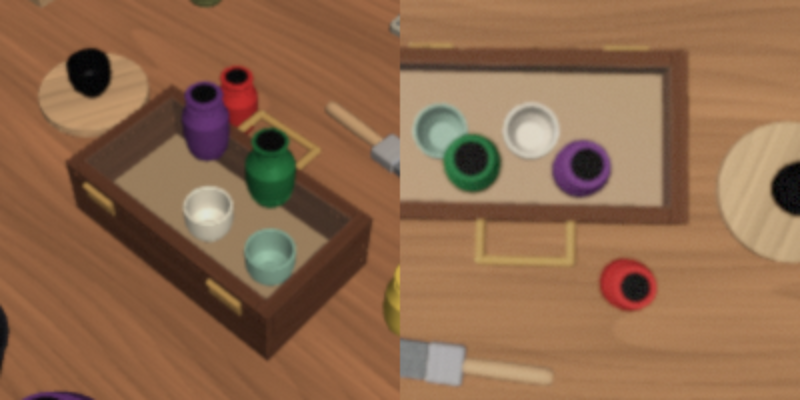

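The final view shows both vases upright in their old places (green at crop (270,165), purple at (205,120)), the lid shut, and the cup upright in the middle of the stand. I hand in.

```bash
python3 -c "
from bench import order
print(order.hand_in())"
```

```text
the job is handed in; nothing more can be done
None
```

I handed the job in at about 68 s of the 152 s allowed: the black cup is upright in the middle of the stand, the lid is shut, both vases are back in their places on it, and the other two cups look unmoved. The final camera pictures confirm this, but the hand-in gave no verdict.

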